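# Queue battery packs on a bank charger

### The arm

A 6-joint arm with a two-finger parallel gripper is mounted at the origin on the work surface. World frame = base frame: x ahead of the robot, y to its left, z up, the work surface at z = 0. Lengths are in m, angles in rad, forces in N, time in s.
With the tool pointing down it reaches from about 0.35 to 0.85 m from the base axis. Payload 8.1 kg.
Tool frame: the origin (TCP) lies at the very end of the fingers, on their centre line; the grasp point (between the pads) lies 19 mm behind it; z points along the fingers, x is the direction in which the jaws open and shut, and the axes are right-handed (so a half turn about z gives the same grasp; the last joint's range is limited). The gripper opens to 93 mm and grips with 3 to 60 N. Pads are 15 mm wide; open, the fingers measure 128 mm over their backs; the gripper's body (75 mm by 188 mm) begins 65 mm behind the grasp point.
Start: joints at [-1.354, 0.13, 1.488, -0, 1.523, -0.085], TCP at [0.178, -0.573, 0.188] pointing down, gripper open.
Joint ranges: [-2.96, 2.96], [-0.89, 2.26], [0.02, 2.5], [-1.34, 4.48], [0, 2.73], [-2.66, 2.66]. Speed limits (rad/s): [2.39, 2.39, 2.79, 3.14, 3.14, 3.14].

### API

Orientations are given as a rotation vector (axis times angle).
In Python, from plant import robot gives the robot as it stands. The module is installed in compiled form; this text tells all that it offers.
- The arm moves only by the tool jog_arm, never from a script. Its argument "commands" is one flat list of numbers, 5 for each row, row after row: the gripper's target within -1 to 1 (shut at 1, half-way at 0, fully open at -1), then the shift along the tool's x, y, z in m, then the turn about the tool's z in degrees. A call has 1 to 20 rows; each row shifts and turns the commanded pose from where the row before left it, along the tool's axes as they then stand; what a row does not reach is not made up. A row lasts 1/12 s, in which the tool goes at most 41.7 mm and 7.16 degrees, less where a joint would pass 70% of its speed; a pose out of reach is approached as far as the arm can. A call is refused whole if a number of a shift passes 0.0417 or a number of a turn 7.16, either way. A call with a gripper value outside its range is refused whole. The fingers move at their own pace and stop on an object; "grip_force" is the grip in N (left out, the last holds). Time passes only in rows, so rows that do not move let the fingers close. It gives the time, the measured TCP pose, the force and the opening at its end, in the units of the state.
- robot.read_state(): the state, without advancing time (a new reading comes with each control period).
- robot.read_camera(name): name is "scene" or "side" or "wrist"; returns a dict with "img" (400x640x3 uint8, blue, green, red), "vfov" (degrees; the focal length in pixels is half the picture's height over the tangent of half this angle, whatever the lens; pixels are square), "cx", "cy" (the principal point, pixels), "extrinsics" (4x4, takes a point from world to camera coordinates). Camera axes: x right, y down, z forward; pixel columns grow to the right and rows downward; lengths in m; the calibration is good to about 2 mm. A picture is of the moment at which its call begins. There is no depth.
- robot.close_job(): hands the job in, once; it reports no verdict.
Trained networks look in a picture, given as the dict that the camera call returned (one of the last four; its "shot" number tells which), for a name from the list of things; names that differ only in an ending like _2 or _b are one class to them, and where a whole thing is asked for, a point or a joint stands for the part that bears it (a point fixed in the world has none). Each returns a list of dicts, best first, with "score" (0 to 1); they miss things now and then, are a little off and sometimes report something else, mostly with a low value. They report only what shows in the picture. A call takes as long as a camera call. They do not tell look-alikes from the thing itself.
- robot.recognise(thing, picture): "box" ([centre column, centre row, width, height] as shares, 0 to 1, of the picture: columns of its width, rows of its height, round what is visible of it).
- robot.pinpoint(thing, picture): "position" ([row, column] as shares, 0 to 1, of the picture: columns of its width, rows of its height: a listed point, or the origin of a listed thing).
The state is a dict: "t": time; "q": joint angles; "dq": joint speeds; "joint_torque": joint torques, N m; "tool_pos": TCP position; "orientation": TCP orientation; "force": force on the tool from outside, world axes, zero at the start; "wrist_torque": the same for the moment, N m; "opening": finger opening in m.
Only numpy, scipy, OpenCV 4.12 (cv2) and the standard library are available. Lean on these libraries where they do the work, as an engineer would, in place of code of your own. Each camera call takes 0.05 s, during which the arm holds its last target.

### The job

The white pack is already charging in bay 1 of the bank charger, and the charger works through packs in the order they are docked, so queue the other three behind it in this order: blue into bay 2, then yellow into bay 3, then red into bay 4 (the bays are numbered by the dots on the hood). Dock each pack upright, copper terminal end first, slid along its bay under the hood until it is fully home, and let it go. Leave the white pack docked and do not shift or knock over the other things on the bench.

Things in the scene. Friction and masses are not known exactly. Their poses are not given: they have to be found in the camera images.
- charger: Grey four-bay bank charger, fixed, 235 (x) x 314 (y) x 86 mm high; place and yaw vary. Origin: centre of its underside, on the bench. x: docking direction, from the open front to the hood; z up. Flat deck 22 mm above the bench, open from x = -117 to +40 mm. Straight bays along x, centre lines at y = +111 (bay 1), +37 (2), -37 (3), -111 mm (4). A docked pack's centre is at x = 0.
- rib_mid (a point): Middle of the fixed guide rib between bays 2 and 3, on its ridge, 18 mm above the deck. Such a rib stands on both sides of every bay, from the front to the hood: 18 mm wide and upright for the lower 9 mm (channel between ribs 56 mm wide), then sloping at 45 degrees to the ridge, leaving a pack 3 mm play on each side; the slopes help to lead in a pack lowered a few mm off.
- hood_edge (a point): Middle of the front lower edge of the hood, at charger x = +40 mm. Hood ceiling 55 mm and top 64 mm above the deck: a 50 mm high pack body slides under it with 5 mm to spare but cannot be lowered in from above. A docked pack has the front 25 mm of its body under the hood; its handle stays 8 mm clear of the hood. 1 to 4 white dots on the hood top number the bays; green lamp at bay 1.
- bay1_stop (a point): Bay 1 of the charger (1 white dot): centre of its stop face, 25 mm above the deck, on the bay's centre line. Axes as the charger's (x: docking direction, into the stop). Rigid, no latch or spring. A fully home pack's nose point meets it.
- bay2_stop (a point): Bay 2 of the charger (2 white dots): centre of its stop face, 25 mm above the deck, on the bay's centre line. Axes as the charger's (x: docking direction, into the stop). Rigid, no latch or spring. A fully home pack's nose point meets it.
- bay3_stop (a point): Bay 3 of the charger (3 white dots): centre of its stop face, 25 mm above the deck, on the bay's centre line. Axes as the charger's (x: docking direction, into the stop). Rigid, no latch or spring. A fully home pack's nose point meets it.
- bay4_stop (a point): Bay 4 of the charger (4 white dots): centre of its stop face, 25 mm above the deck, on the bay's centre line. Axes as the charger's (x: docking direction, into the stop). Rigid, no latch or spring. A fully home pack's nose point meets it.
- blue_center (a point): Loose blue battery pack, to go in bay 2: dark body 130 (x) x 50 (y) x 50 mm high, blue cap over the rear 30 mm, copper contacts at the front (terminal) end, carrying handle on top; 85 mm high in all, 0.35 to 0.7 kg, centre of mass under the handle's middle. This point: its centre, 42.5 mm above its underside. x points to the terminal end, z up.
- blue_grip (a point): Middle of the blue pack's handle bar, 78 mm above its underside, right above its centre. Bar along x, 64 mm long, 18 mm wide, from 71 to 85 mm above the underside (blue inlay on top), on two posts 12 mm long at x = -26 and +26 mm; free space on both sides, 28 mm down to the body. Axes as the pack's.
- blue_nose (a point): Middle of the blue pack's terminal end face, 25 mm above its underside, 65 mm ahead of its centre. Axes as the pack's.
- yellow_center (a point): Loose yellow battery pack, to go in bay 3: dark body 130 (x) x 50 (y) x 50 mm high, yellow cap over the rear 30 mm, copper contacts at the front (terminal) end, carrying handle on top; 85 mm high in all, 0.35 to 0.7 kg, centre of mass under the handle's middle. This point: its centre, 42.5 mm above its underside. x points to the terminal end, z up.
- yellow_grip (a point): Middle of the yellow pack's handle bar, 78 mm above its underside, right above its centre. Bar along x, 64 mm long, 18 mm wide, from 71 to 85 mm above the underside (yellow inlay on top), on two posts 12 mm long at x = -26 and +26 mm; free space on both sides, 28 mm down to the body. Axes as the pack's.
- yellow_nose (a point): Middle of the yellow pack's terminal end face, 25 mm above its underside, 65 mm ahead of its centre. Axes as the pack's.
- red_center (a point): Loose red battery pack, to go in bay 4: dark body 130 (x) x 50 (y) x 50 mm high, red cap over the rear 30 mm, copper contacts at the front (terminal) end, carrying handle on top; 85 mm high in all, 0.35 to 0.7 kg, centre of mass under the handle's middle. This point: its centre, 42.5 mm above its underside. x points to the terminal end, z up.
- red_grip (a point): Middle of the red pack's handle bar, 78 mm above its underside, right above its centre. Bar along x, 64 mm long, 18 mm wide, from 71 to 85 mm above the underside (red inlay on top), on two posts 12 mm long at x = -26 and +26 mm; free space on both sides, 28 mm down to the body. Axes as the pack's.
- red_nose (a point): Middle of the red pack's terminal end face, 25 mm above its underside, 65 mm ahead of its centre. Axes as the pack's.
- white_center (a point): Loose white battery pack, already docked in bay 1: dark body 130 (x) x 50 (y) x 50 mm high, white cap over the rear 30 mm, copper contacts at the front (terminal) end, carrying handle on top; 85 mm high in all, 0.35 to 0.7 kg, centre of mass under the handle's middle. This point: its centre, 42.5 mm above its underside. x points to the terminal end, z up.
- white_grip (a point): Middle of the white pack's handle bar, 78 mm above its underside, right above its centre. Bar along x, 64 mm long, 18 mm wide, from 71 to 85 mm above the underside (white inlay on top), on two posts 12 mm long at x = -26 and +26 mm; free space on both sides, 28 mm down to the body. Axes as the pack's.
- white_nose (a point): Middle of the white pack's terminal end face, 25 mm above its underside, 65 mm ahead of its centre. Axes as the pack's.
- bottle: White plastic bottle with orange label and black cap, standing loose, 60 mm diameter, 190 mm high, 0.4 kg; between the packs and the charger. Origin: centre of its underside. Leave it.
- bin_center (a point): Open blue parts bin with printed parts, loose, 115 (x) x 165 (y) x 55 mm high. This point: its centre. Leave it.
- bracket: Grey printed L bracket, loose, base 60 (x) x 34 (y) mm, 42 mm high, lying among the packs. Origin: centre of its underside. Leave it.
- driver_mid (a point): Orange screwdriver, 200 mm long, lying loose on the bench in front of the charger. This point: near the middle of its length. Leave it.
Things that resemble listed ones, but are neither listed nor needed, are in the scene too. Leave any green look-alike of the part that bears blue_center alone.

How it is judged:
On the way, in this order (a step that is already met when the one before it is completed fails the run):
1. the blue pack is fully home in bay 2, terminal end first (x of blue_nose in the frame of bay2_stop above -0.004 m and y of blue_nose in the frame of bay2_stop between -0.006 and 0.006 m and z of blue_nose in the frame of bay2_stop between -0.004 and 0.004 m and angle between the x axis of blue_center and the x axis of charger, either way round below 0.1 rad and angle between blue_center's own z axis and vertical below 0.1 rad), for 0.2 s.
2. the yellow pack is fully home in bay 3, terminal end first (x of yellow_nose in the frame of bay3_stop above -0.004 m and y of yellow_nose in the frame of bay3_stop between -0.006 and 0.006 m and z of yellow_nose in the frame of bay3_stop between -0.004 and 0.004 m and angle between the x axis of yellow_center and the x axis of charger, either way round below 0.1 rad and angle between yellow_center's own z axis and vertical below 0.1 rad), for 0.2 s.
3. the red pack is fully home in bay 4, terminal end first (x of red_nose in the frame of bay4_stop above -0.004 m and y of red_nose in the frame of bay4_stop between -0.006 and 0.006 m and z of red_nose in the frame of bay4_stop between -0.004 and 0.004 m and angle between the x axis of red_center and the x axis of charger, either way round below 0.1 rad and angle between red_center's own z axis and vertical below 0.1 rad), for 0.2 s.
At the end, for the whole second after the job is handed in: The blue, yellow and red packs lie in bays 2, 3 and 4, each upright (0.1 rad) and flat on the deck (within 4 mm), within 6 mm of its bay's centre line, in line with it (0.1 rad), terminal end within 4 mm of the stop face; the white pack is still docked in bay 1 (within 6 mm of its stop) (all of step 1 and all of step 2 and all of step 3 and x of white_nose in the frame of bay1_stop above -0.006 m and y of white_nose in the frame of bay1_stop between -0.006 and 0.006 m and z of white_nose in the frame of bay1_stop between -0.004 and 0.004 m and angle between the x axis of white_center and the x axis of charger, either way round below 0.1 rad and angle between white_center's own z axis and vertical below 0.1 rad); the robot touches nothing.
It fails at once if the white pack is shifted by more than 10 mm (distance of white_center from where it was at the start of the episode above 0.01 m).
It fails at once if the bottle is shifted by more than 25 mm or tipped over (distance of bottle from where it was at the start of the episode above 0.025 m or angle between bottle's own z axis and vertical above 0.5 rad).
It fails at once if the parts bin is shifted by more than 25 mm (distance of bin_center from where it was at the start of the episode above 0.025 m).
It fails at once if the bracket is shifted by more than 25 mm (distance of bracket from where it was at the start of the episode above 0.025 m).
It fails at once if the screwdriver is shifted by more than 25 mm (distance of driver_mid from where it was at the start of the episode above 0.025 m).
It also fails if it takes over 72 s, if anything falls off the work surface, if the arm or the gripper's body presses on something with over 40 N, if the wrist force passes 120 N, or if a joint passes its speed limit or range.

## Working session

There is one attempt and no reset: what is moved stays moved. The work goes in short steps, Python scripts to look and compute and a tool call to move; the robot and the scene stay as the last step left them, time stands still between calls to the robot, and variables do not carry over. Pictures are saved under pics/ and viewed, and the job is handed in when it is done.

Besides the shell and the picture viewer there is one more tool, called after "Request:" as name(argument=value, ...) on one line, values as JSON. jog_arm: Moves the arm, as the interface text tells. Its arguments: {"type":"object","properties":{"commands":{"type":"array"},"grip_force":{"type":"number"}},"required":["commands"]}

```bash
mkdir -p pics; cat > h.py <<'E'
import numpy as np, cv2, pickle
from plant import robot
def shot(n,f):
    p=robot.read_camera(n); cv2.imwrite('pics/'+f+'.png',p['img']); return p
def ray(p,u,v):
    f=200/np.tan(np.radians(p['vfov'])/2); E=np.array(p['extrinsics'])
    d=E[:3,:3].T@np.array([(u-p['cx'])/f,(v-p['cy'])/f,1]); c=-E[:3,:3].T@E[:3,3]; return c,d
def atz(p,u,v,z):
    c,d=ray(p,u,v); return c+d*(z-c[2])/d[2]
def proj(p,X):
    f=200/np.tan(np.radians(p['vfov'])/2); E=np.array(p['extrinsics'])
    q=E[:3,:3]@np.array(X)+E[:3,3]; return f*q[0]/q[2]+p['cx'],f*q[1]/q[2]+p['cy']
def tri(rs):
    A=0;b=0
    for c,d in rs:
        d=d/np.linalg.norm(d);P=np.eye(3)-np.outer(d,d);A=A+P;b=b+P@c
    X=np.linalg.solve(A,b)
    return X,[np.linalg.norm((np.eye(3)-np.outer(d,d)/(d@d))@(X-c)) for c,d in rs]
E
python3 - <<'E'
from h import *
S={}
for n in ['scene','side','wrist']:
    S[n]=shot(n,n+'0'); p=S[n]; print(n,p['vfov'],p['cx'],p['cy'],ray(p,320,200)[0].round(3),ray(p,320,200)[1].round(2))
D={}
for t in ['blue_grip','yellow_grip','red_grip','white_grip','blue_nose','yellow_nose','red_nose','rib_mid','hood_edge','bottle','bracket','driver_mid','bin_center','bay2_stop','charger']:
    for n in ['scene','side']:
        r=robot.pinpoint(t,S[n]); print(t,n,[(round(x['position'][1]*640,1),round(x['position'][0]*400,1),round(x['score'],2)) for x in r[:5]])
print(robot.read_state())
E
```

```text
scene 54.74994478279767 323.7677588281818 200.8679364914853 [ 0.966 -0.302  1.01 ] [-0.39  0.39 -0.83]
side 49.24562497535324 322.453702469076 203.98537829977337 [0.338 1.233 0.839] [ 0.16 -0.82 -0.55]
wrist 61.23870486665914 321.1971775147494 200.91133373994154 [ 0.25  -0.551  0.384] [-0.26 -0.07 -0.96]
blue_grip scene [(371.3, 90.1, 0.85), (425.4, 116.9, 0.61), (388.9, 169.8, 0.55)]
blue_grip side [(378.1, 341.9, 0.95), (286.4, 248.1, 0.94), (282.5, 328.9, 0.87)]
yellow_grip scene [(332.1, 204.6, 0.69)]
yellow_grip side [(313.7, 207.2, 0.8), (329.1, 180.1, 0.41)]
red_grip scene [(332.2, 150.8, 0.81), (270.7, 249.1, 0.36)]
red_grip side []
white_grip scene [(270.7, 249.6, 0.87), (388.6, 169.2, 0.24)]
white_grip side [(331.7, 169.2, 0.72), (329.6, 179.1, 0.44)]
blue_nose scene [(385.5, 106.6, 0.88), (428.3, 139.8, 0.58), (374.7, 197.0, 0.57)]
blue_nose side [(262.1, 328.2, 0.79), (293.7, 249.4, 0.75), (348.1, 360.6, 0.61)]
yellow_nose scene [(348.8, 202.3, 0.78)]
yellow_nose side [(286.2, 248.3, 0.66), (304.0, 233.8, 0.58)]
red_nose scene [(327.7, 176.7, 0.57), (384.9, 178.8, 0.21)]

[... 837 characters left out ...]
311.3, 178.1, 0.3)]
{'t': 1.65, 'q': array([-1.35438969e+00,  1.30381758e-01,  1.48821082e+00, -1.50836804e-05,
        1.52302571e+00, -8.54535546e-02]), 'dq': array([ 1.25215049e-04,  3.39356527e-04, -9.07619810e-04,  4.93998654e-05,
       -4.75469552e-05, -1.49166863e-03]), 'joint_torque': array([ 1.29147120e-04, -5.59748662e+01, -4.92043304e+01,  7.66686816e-02,
        2.24941853e-02,  7.94281760e-06]), 'tool_pos': array([ 0.17836071, -0.57286612,  0.18774017]), 'orientation': array([-2.53019442e+00,  1.86217227e+00,  4.58845750e-05]), 'force': array([ 0.65804215,  0.91399195, -0.13947089]), 'wrist_torque': array([ 0.00589164, -0.04109029, -0.00271818]), 'opening': 0.09264730621985087}
```

View pics/scene0.png

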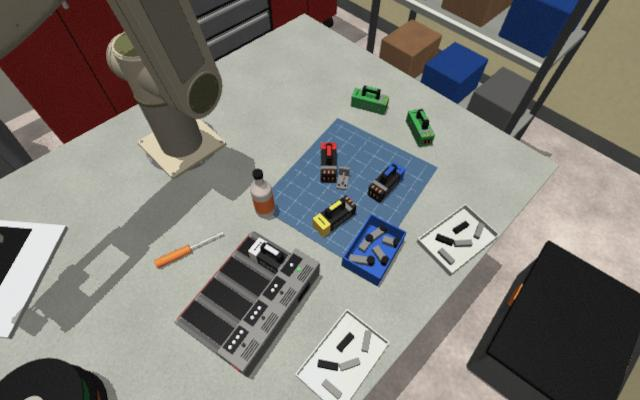

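View pics/side0.png

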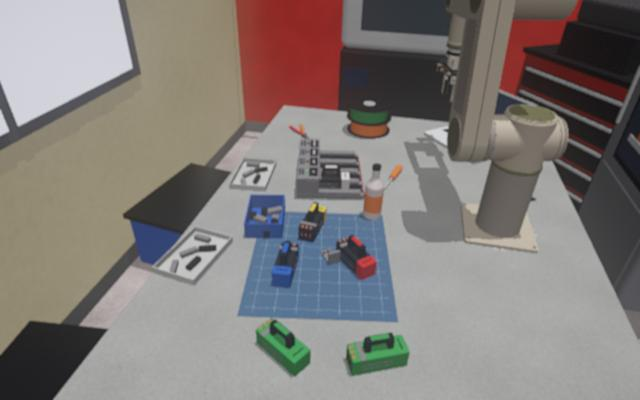

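View pics/wrist0.png

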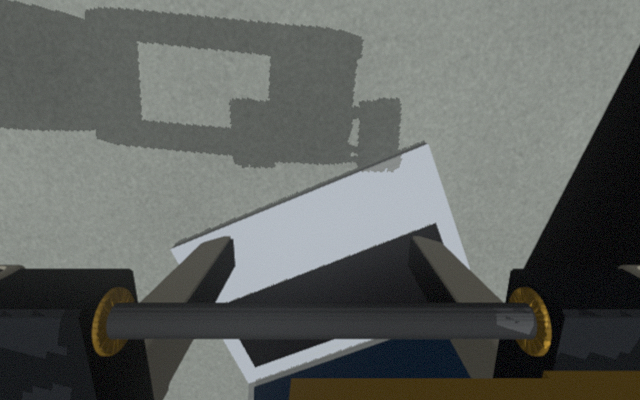

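```bash
python3 - <<'E'
from h import *
S={n:shot(n,n+'0') for n in ['scene','side']}
def T(n,a,b):print(n,*[np.round(v,4) for v in tri([ray(S['scene'],*a),ray(S['side'],*b)])])
T('blue',(388.9,169.8),(286.4,248.1))
T('yellow',(332.1,204.6),(313.7,207.2))
T('rib',(239.2,286.8),(338.8,167.1))
T('hood',(262.8,297.5),(317.6,161.8))
T('b2',(277.4,291.5),(308.7,169))
T('white',(270.7,249.6),(329.6,179.1)); T('white',(270.7,249.6),(331.7,169.2))
T('bracket',(338.5,180.6),(328.6,257.2))
T('bottle',(260.4,205.6),(370.2,214.4))
T('bin',(373.5,248.4),(264.5,216))
s=S['scene']
for n,u,v,z in [('red',332.2,150.8,.078),('blue',388.9,169.8,.078),('yel',332.1,204.6,.078),('bluenose',374.7,197,.025),('yelnose',348.8,202.3,.025),('rednose',327.7,176.7,.025),('driver',191.8,250.5,.01),('rib',239.2,286.8,.04),('hood',262.8,297.5,.077),('bottle',260,206,0),('tip driver',223,234,0.01),('bottle',264,213,0)]: print(n,atz(s,u,v,z).round(4))
cv2.imwrite('pics/z1.png',cv2.resize(s['img'][120:280,180:420],None,fx=3.3,fy=3.3,interpolation=cv2.INTER_CUBIC))
E
```

```text
blue [0.6047 0.3597 0.0836] [0.0032 0.0032]
yellow [0.5738 0.1481 0.0827] [0.0005 0.0005]
rib [ 0.5584 -0.1888  0.0426] [0.0045 0.0045]
hood [ 0.634  -0.1671  0.067 ] [0.0028 0.0028]
b2 [ 0.6516 -0.1272  0.0577] [0.004 0.004]
white [ 0.5582 -0.0633  0.0669] [0.0076 0.0076]
white [ 0.5624 -0.0732  0.0971] [0.0014 0.0014]
bracket [0.4949 0.2701 0.0011] [0.0057 0.0057]
bottle [0.3987 0.0274 0.0068] [0.0092 0.0092]
bin [0.7338 0.1532 0.0254] [0. 0.]
red [0.4312 0.2956 0.078 ]
blue [0.6056 0.3647 0.078 ]
yel [0.5713 0.1503 0.078 ]
bluenose [0.6218 0.2893 0.025 ]
yelnose [0.5789 0.2182 0.025 ]
rednose [0.4657 0.2419 0.025 ]
driver [ 0.3699 -0.2113  0.01  ]
rib [ 0.5619 -0.1872  0.04  ]
hood [ 0.6402 -0.1677  0.077 ]
bottle [0.385 0.026 0.   ]
tip driver [ 0.3893 -0.1164  0.01  ]
bottle [0.413  0.0183 0.    ]
```

View pics/z1.png

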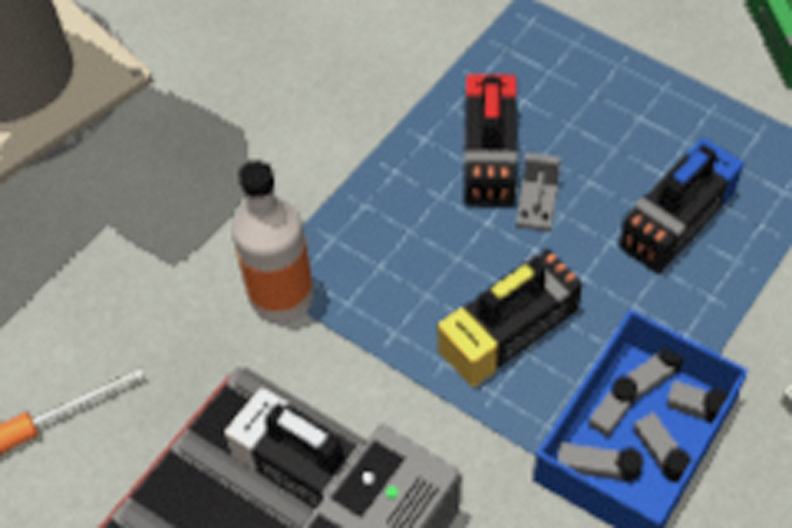

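```bash
cat >> h.py <<'E'
from scipy.spatial.transform import Rotation as Ro
def plan(x,y,z,phi=None,st=None):
    "phi: world heading of tool x (deg)"
    st=st or robot.read_state(); R=Ro.from_rotvec(st['orientation']).as_matrix(); p=st['tool_pos']
    print('t',st['t'],'pos',p.round(4),'toolx hdg',round(np.degrees(np.arctan2(R[1,0],R[0,0])),2),'z',R[:,2].round(4),'q',st['q'].round(2),'F',st['force'].round(1),'op',round(st['opening'],4))
    h=np.degrees(np.arctan2(R[1,0],R[0,0]))
    turn=0
    if phi is not None: turn=(h-phi+90)%180-90   # tool z down: +turn lowers heading
    d=R.T@(np.array([x,y,z])-p)
    R2=R@Ro.from_euler('z',turn,degrees=True).as_matrix(); d2=R2.T@(np.array([x,y,z])-p)
    n=np.linalg.norm(d)/.04; print('turn',round(turn,2),'rows',round(abs(turn)/7,1),'| shift before turn',d.round(4),'after turn',d2.round(4),'rows',round(n,1))
E
python3 -c "
from h import *
plan(.178,-.573,.35); plan(.58,-.18,.35)"
```

```text
t 1.75 pos [ 0.1784 -0.5729  0.1877] toolx hdg -72.71 z [ 0. -0. -1.] q [-1.35  0.13  1.49  0.    1.52 -0.09] F [-0.5  1.2 -0.5] op 0.0927
turn 0 rows 0.0 | shift before turn [-0.      0.0004 -0.1623] after turn [-0.      0.0004 -0.1623] rows 4.1
t 1.75 pos [ 0.1784 -0.5729  0.1877] toolx hdg -72.71 z [ 0. -0. -1.] q [-1.35  0.13  1.49  0.    1.52 -0.09] F [-0.5  1.2 -0.5] op 0.0927
turn 0 rows 0.0 | shift before turn [-0.2557 -0.5002 -0.1623] after turn [-0.2557 -0.5002 -0.1623] rows 14.6
```

Request:
jog_arm(commands=[-1,-0.017,-0.0333,-0.0108,0,-1,-0.017,-0.0333,-0.0108,0,-1,-0.017,-0.0333,-0.0108,0,-1,-0.017,-0.0333,-0.0108,0,-1,-0.017,-0.0333,-0.0108,0,-1,-0.017,-0.0333,-0.0108,0,-1,-0.017,-0.0333,-0.0108,0,-1,-0.017,-0.0333,-0.0108,0,-1,-0.017,-0.0333,-0.0108,0,-1,-0.017,-0.0333,-0.0108,0,-1,-0.017,-0.0333,-0.0108,0,-1,-0.017,-0.0333,-0.0108,0,-1,-0.017,-0.0333,-0.0108,0,-1,-0.017,-0.0333,-0.0108,0,-1,-0.017,-0.0333,-0.0108,0,-1,0,0,0,0,-1,0,0,0,0])

```text
t: 3.17
tool_pos: [0.5808, -0.1793, 0.3499]
orientation: [-2.533, 1.858, -0.001]
force: [-0.2, -0.2, -0.5]
opening: 0.093
```

```bash
python3 - <<'E'
from h import *
p=shot('wrist','w1'); pickle.dump(p,open('w1.pkl','wb'))
for t,z in [('rib_mid',.04),('hood_edge',.077),('bay2_stop',.047),('bay3_stop',.047),('bay4_stop',.047),('white_grip',.1),('driver_mid',.01)]:
    for x in robot.pinpoint(t,p)[:4]:
        u,v=x['position'][1]*640,x['position'][0]*400; print(t,round(u,1),round(v,1),round(x['score'],2),atz(p,u,v,z).round(4))
plan(.58,-.18,.35)
E
```

```text
rib_mid 320.3 178.4 0.84 [ 0.5511 -0.1875  0.04  ]
rib_mid 329.1 126.5 0.53 [ 0.6291 -0.1766  0.04  ]
rib_mid 239.4 149.1 0.2 [ 0.5575 -0.0589  0.04  ]
hood_edge 330.4 125.9 0.91 [ 0.632  -0.1766  0.077 ]
bay2_stop 240.0 152.0 0.55 [ 0.5549 -0.0621  0.047 ]
bay4_stop 62.5 69.2 0.54 [0.5926 0.1998 0.047 ]
white_grip 242.5 154.4 0.88 [ 0.5631 -0.076   0.1   ]
driver_mid 300.1 279.4 0.97 [ 0.3612 -0.2096  0.01  ]
driver_mid 6.5 34.0 0.16 [0.6124 0.3086 0.01  ]
t 3.5667 pos [ 0.5789 -0.1818  0.3497] toolx hdg -72.8 z [-1.e-04  0.e+00 -1.e+00] q [-0.39  0.14  1.18 -0.    1.82  0.88] F [ 1.  -0.1 -0.9] op 0.093
turn 0 rows 0.0 | shift before turn [-0.0014 -0.0016 -0.0003] after turn [-0.0014 -0.0016 -0.0003] rows 0.1
```

View pics/w1.png

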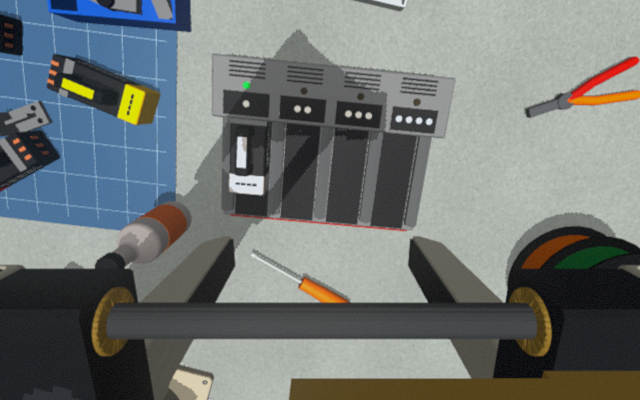

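```bash
python3 - <<'E'
from h import *
p=pickle.load(open('w1.pkl','rb'))
cv2.imwrite('pics/w1z.png',cv2.resize(p['img'][40:240,200:466],None,fx=3,fy=3,interpolation=cv2.INTER_CUBIC))
E
```

```text
(no output)
```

View pics/w1z.png

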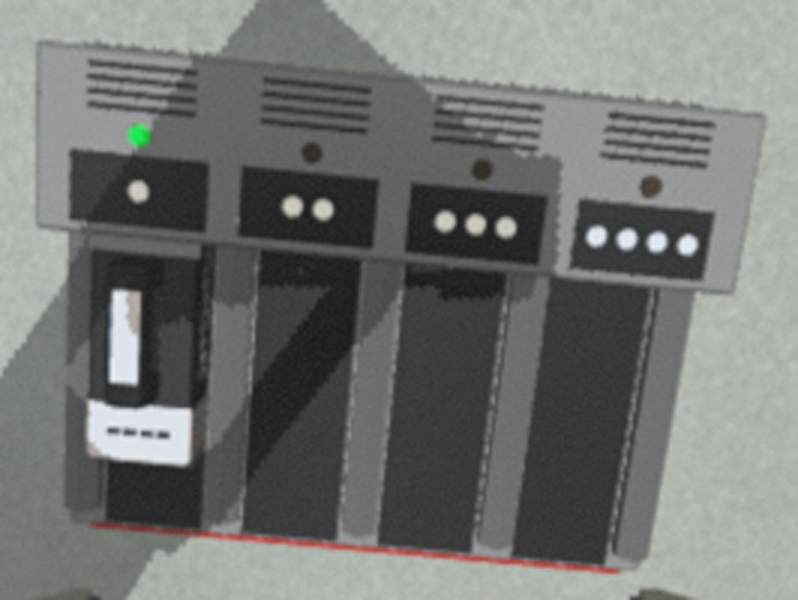

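```bash
python3 - <<'E'
from h import *
from scipy.optimize import least_squares
p=pickle.load(open('w1.pkl','rb'))
pts=[((38,42),(.1175,.157,.086)),((765,116),(.1175,-.157,.086)),((38,227),(.04,.157,.086)),((737,292),(.04,-.157,.086))]
for (a,b),c in pts: print(atz(p,a/3+200,b/3+40,.086).round(4))
print([atz(p,a/3+200,b/3+40,.022).round(4) for a,b in [(90,523),(620,571)]])
def W(s,c): return [s[0]+np.cos(s[2])*c[0]-np.sin(s[2])*c[1], s[1]+np.sin(s[2])*c[0]+np.cos(s[2])*c[1], c[2]]
def f(s):
    r=[]
    for (a,b),c in pts: q=proj(p,W(s,c)); r+=[q[0]-a/3-200,q[1]-b/3-40]
    # front edge of deck x=-.1175: 
    for a,b in [(90,523),(620,571)]:
        g=atz(p,a/3+200,b/3+40,.022); d=g[:2]-s[:2]; r.append(((d@[np.cos(s[2]),np.sin(s[2])])+.1175)*480)
    return r
o=least_squares(f,[.6,-.18,.2]); print(o.x,np.degrees(o.x[2]),o.fun.round(1))
s=o.x
im=p['img'].copy()
for c in [(x,y,z) for x,z in((-.1175,.022),(.04,.022),(0,.047),(0,.1)) for y in(.111,.037,-.037,-.111)]+[(x,y,.04) for x in(-.1175,.04) for y in(.148,.074,0,-.074,-.148)]:
    q=proj(p,W(s,c)); cv2.circle(im,(int(q[0]*16),int(q[1]*16)),24,(0,255,255),-1,cv2.LINE_AA,4)
cv2.imwrite('pics/w1f.png',cv2.resize(im[40:240,200:466],None,fx=3,fy=3,interpolation=cv2.INTER_CUBIC))
E
```

```text
[ 0.6724 -0.0071  0.086 ]
[ 0.7371 -0.311   0.086 ]
[ 0.5983 -0.0235  0.086 ]
[ 0.6647 -0.3289  0.086 ]
[array([ 0.4464, -0.066 ,  0.022 ]), array([ 0.5069, -0.351 ,  0.022 ])]
[ 0.59102267 -0.18424217  0.21224482] 12.160732443123896 [-0.7 -0.6  2.  -1.  -1.1  0.7 -0.2  1.1  0.5  0. ]
```

View pics/w1f.png

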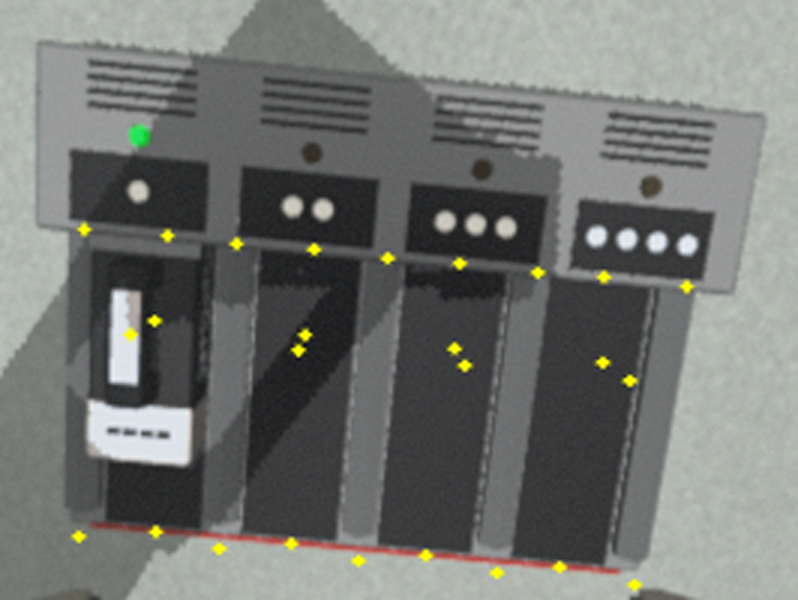

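```bash
python3 -c "
from h import *
plan(.54,.27,.35)"
```

```text
t 3.5667 pos [ 0.5789 -0.1818  0.3497] toolx hdg -72.8 z [-1.e-04  0.e+00 -1.e+00] q [-0.39  0.14  1.18 -0.    1.82  0.88] F [ 1.  -0.1 -0.9] op 0.093
turn 0 rows 0.0 | shift before turn [-4.431e-01 -9.650e-02 -3.000e-04] after turn [-4.431e-01 -9.650e-02 -3.000e-04] rows 11.3
```

Request:
jog_arm(commands=[-1,-0.037,-0.008,0,0,-1,-0.037,-0.008,0,0,-1,-0.037,-0.008,0,0,-1,-0.037,-0.008,0,0,-1,-0.037,-0.008,0,0,-1,-0.037,-0.008,0,0,-1,-0.037,-0.008,0,0,-1,-0.037,-0.008,0,0,-1,-0.037,-0.008,0,0,-1,-0.037,-0.008,0,0,-1,-0.037,-0.008,0,0,-1,-0.037,-0.008,0,0,-1,0,0,0,0,-1,0,0,0,0])

```text
t: 4.73
tool_pos: [0.5385, 0.273, 0.3493]
orientation: [2.532, -1.858, -0.001]
force: [0.5, -0.4, 0.2]
opening: 0.0927
```

```bash
python3 - <<'E'
from h import *
p=shot('wrist','w2'); pickle.dump(p,open('w2.pkl','wb'))
for t,z in [('blue_grip',.078),('blue_nose',.025),('yellow_grip',.078),('yellow_nose',.025),('red_grip',.078),('red_nose',.025),('bracket',0)]:
    for x in robot.pinpoint(t,p)[:4]:
        u,v=x['position'][1]*640,x['position'][0]*400; print(t,round(u,1),round(v,1),round(x['score'],2),atz(p,u,v,z).round(4))
plan(.54,.27,.35)
E
```

```text
blue_grip 67.6 232.6 0.95 [0.3265 0.5991 0.078 ]
blue_grip 275.3 92.4 0.93 [0.609  0.3584 0.078 ]
blue_grip 66.3 82.3 0.79 [0.5392 0.6231 0.078 ]
blue_nose 121.5 53.9 0.98 [0.5936 0.589  0.025 ]
blue_nose 75.5 183.1 0.9 [0.3828 0.6304 0.025 ]
blue_nose 324.3 104.6 0.56 [0.614  0.2916 0.025 ]
blue_nose 563.9 221.5 0.35 [ 0.5562 -0.1364  0.025 ]
yellow_grip 414.1 163.9 0.98 [0.5751 0.1483 0.078 ]
yellow_nose 363.2 137.1 0.8 [0.5864 0.2208 0.025 ]
red_grip 289.4 236.2 0.72 [0.4192 0.2847 0.078 ]
red_grip 442.0 49.0 0.39 [0.7238 0.169  0.078 ]
red_grip 414.8 162.6 0.22 [0.5772 0.148  0.078 ]
red_nose 329.2 202.9 0.56 [0.4717 0.2383 0.025 ]
red_nose 406.7 159.6 0.36 [0.5741 0.145  0.025 ]
t 5.1333 pos [0.5396 0.2705 0.35  ] toolx hdg -72.81 z [ 4.e-04  1.e-04 -1.e+00] q [ 0.38  0.13  1.19 -0.    1.82  1.65] F [-0.1  0.6  1.1] op 0.0928
turn 0 rows 0.0 | shift before turn [ 0.0006 -0.0003 -0.    ] after turn [ 0.0006 -0.0003 -0.    ] rows 0.0
```

View pics/w2.png

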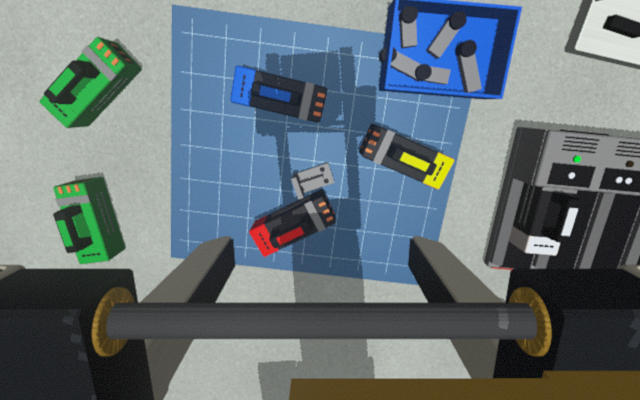

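```bash
python3 -c "
from h import *
plan(.609,.350,.24,4)
p=pickle.load(open('w2.pkl','rb'))
cv2.imwrite('pics/w2z.png',cv2.resize(p['img'][40:270,220:470],None,fx=2.6,fy=2.6,interpolation=cv2.INTER_CUBIC))
"
```

```text
t 5.1333 pos [0.5396 0.2705 0.35  ] toolx hdg -72.81 z [ 4.e-04  1.e-04 -1.e+00] q [ 0.38  0.13  1.19 -0.    1.82  1.65] F [-0.1  0.6  1.1] op 0.0928
turn -76.81 rows 11.0 | shift before turn [-0.0555 -0.0898  0.11  ] after turn [ 0.0748 -0.0745  0.11  ] rows 3.8
```

View pics/w2z.png

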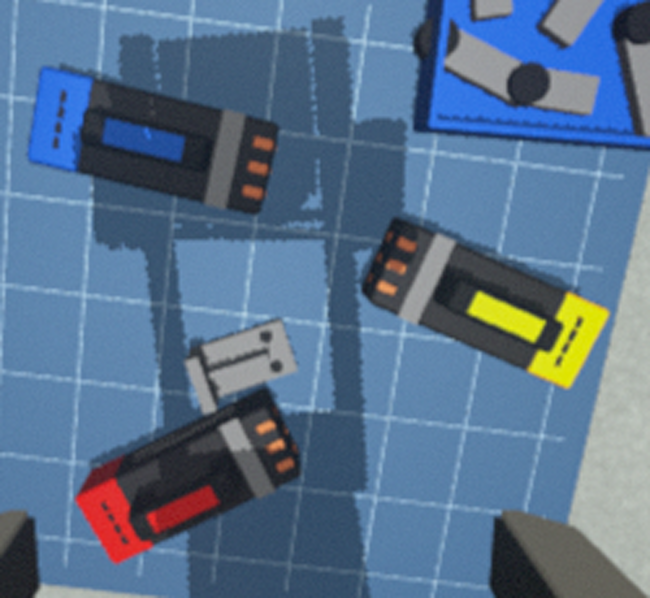

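Request:
jog_arm(commands=[-1,0,0,0,-7,-1,0,0,0,-7,-1,0,0,0,-7,-1,0,0,0,-7,-1,0,0,0,-7,-1,0,0,0,-7,-1,0,0,0,-7,-1,0,0,0,-7,-1,0,0,0,-7,-1,0,0,0,-7,-1,0,0,0,-7,-1,0.0187,-0.0186,0.0275,0,-1,0.0187,-0.0186,0.0275,0,-1,0.0187,-0.0186,0.0275,0,-1,0.0187,-0.0186,0.0275,0,-1,0,0,0,0,-1,0,0,0,0])

```text
t: 6.55
tool_pos: [0.607, 0.3506, 0.2348]
orientation: [3.136, 0.118, -0.011]
force: [-0.3, -0.2, 0.5]
opening: 0.0926
```

```bash
python3 - <<'E'
from h import *
p=shot('wrist','w3'); pickle.dump(p,open('w3.pkl','wb'))
for t,z in [('blue_grip',.078),('blue_nose',.025),('blue_center',.0425)]:
    for x in robot.pinpoint(t,p)[:4]:
        u,v=x['position'][1]*640,x['position'][0]*400; print(t,round(u,1),round(v,1),round(x['score'],2),atz(p,u,v,z).round(4))
plan(.609,.35,.24,4)
E
```

```text
blue_grip 324.8 171.6 0.94 [0.6094 0.3583 0.078 ]
blue_nose 322.7 211.3 0.78 [0.6116 0.2973 0.025 ]
blue_center 324.7 163.7 0.78 [0.6092 0.3608 0.0425]
t 6.75 pos [0.6092 0.351  0.2435] toolx hdg 4.25 z [ 0.0046  0.0021 -1.    ] q [ 0.45  0.4   1.08 -0.    1.66  0.38] F [ 0.7 -0.9  0.7] op 0.093
turn 0.25 rows 0.0 | shift before turn [-0.0003  0.001   0.0035] after turn [-0.0002  0.001   0.0035] rows 0.1
```

View pics/w3.png

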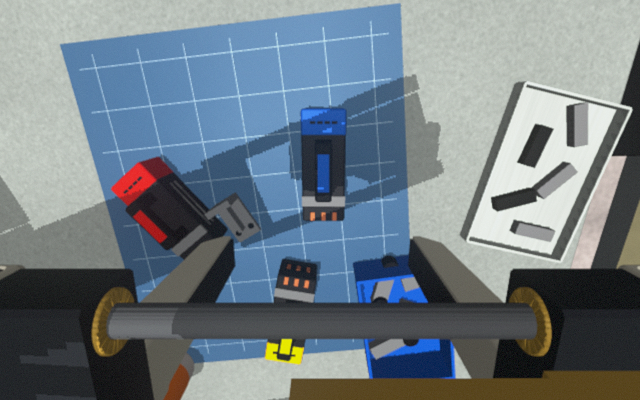

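```bash
python3 - <<'E'
from h import *
a=pickle.load(open('w2.pkl','rb'));b=pickle.load(open('w3.pkl','rb'))
print(tri([ray(a,275.3,92.4),ray(b,324.8,171.6)]))
print(tri([ray(a,324.3,104.6),ray(b,322.7,211.3)]))
# pack ends from w3 edges
cap=atz(b,324,109,.05); nose=atz(b,323.5,209,.05); print(cap,nose,np.degrees(np.arctan2(*(nose-cap)[1::-1])), (cap+nose)/2)
i0=atz(b,324,152,.085); i1=atz(b,324,199,.085); print(i0,i1,(i0+i1)/2)
plan(.6094,.358,.059)
E
```

```text
(array([0.60917719, 0.35834085, 0.07845872]), [np.float64(0.00020401509162077443), np.float64(0.000204015091620723)])
(array([0.61309547, 0.29140566, 0.0061071 ]), [np.float64(0.0010318686001637273), np.float64(0.0010318686001638017)])
[0.60369691 0.4218964  0.05      ] [0.61183843 0.308114   0.05      ] -85.90726782043761 [0.60776767 0.3650052  0.05      ]
[0.60686989 0.37984425 0.085     ] [0.61069378 0.33003009 0.085     ] [0.60878183 0.35493717 0.085     ]
t 6.75 pos [0.6092 0.351  0.2435] toolx hdg 4.25 z [ 0.0046  0.0021 -1.    ] q [ 0.45  0.4   1.08 -0.    1.66  0.38] F [ 0.7 -0.9  0.7] op 0.093
turn 0 rows 0.0 | shift before turn [-1.000e-04 -6.600e-03  1.845e-01] after turn [-1.000e-04 -6.600e-03  1.845e-01] rows 4.6
```

Request:
jog_arm(commands=[-1,0,-0.0022,0.036,0,-1,0,-0.0022,0.036,0,-1,0,-0.0022,0.036,0,-1,0,0,0.036,0,-1,0,0,0.036,0,-1,0,0,0,0,-1,0,0,0,0,0.8,0,0,0,0,1,0,0,0,0,1,0,0,0,0,1,0,0,0,0,1,0,0,0,0,1,0,0,0,0], grip_force=35)

```text
t: 7.83
tool_pos: [0.6081, 0.3581, 0.0606]
orientation: [-3.139, -0.118, -0.002]
force: [-0.5, -0.4, -0.7]
opening: 0.0575
```

```bash
python3 -c "
from h import *
plan(.609,.358,.059)"
```

```text
t 7.8333 pos [0.6081 0.3581 0.0606] toolx hdg 4.29 z [ 9.e-04  5.e-04 -1.e+00] q [0.46 0.49 1.29 0.   1.36 0.38] F [-0.5 -0.4 -0.7] op 0.0575
turn 0 rows 0.0 | shift before turn [0.0009 0.0002 0.0016] after turn [0.0009 0.0002 0.0016] rows 0.0
```

Request:
jog_arm(commands=[1,0,0,0,0,1,0,0,0,0,1,0,0,0,0,1,0,0,0,0,1,0,0,0,0,1,0,0,0,0,1,0,0,0,0,1,0,0,0,0,1,0,0,0,0])

```text
t: 8.58
tool_pos: [0.6077, 0.3579, 0.0597]
orientation: [-3.139, -0.118, -0.0]
force: [-0.2, -0.8, 0.5]
opening: 0.0013
```

```bash
cat >> h.py <<'E'
CH=np.array([.59102,-.18424,.21224])
def bay(x,y):
    c,s=np.cos(CH[2]),np.sin(CH[2]); return CH[0]+c*x-s*y, CH[1]+s*x+c*y
E
python3 -c "
from h import *
print(bay(-.045,.037)); plan(*bay(-.045,.037),.20,102.16)"
```

```text
(np.float64(0.5392356759151538), np.float64(-0.15754948147608186))
t 8.5833 pos [0.6077 0.3579 0.0597] toolx hdg 4.29 z [ 0.  0. -1.] q [ 0.46  0.49  1.29 -0.    1.36  0.38] F [-0.2 -0.8  0.5] op 0.0013
turn 82.13 rows 11.7 | shift before turn [-0.1068  0.5089 -0.1403] after turn [ 0.4895  0.1755 -0.1403] rows 13.5
```

```bash
python3 - <<'E'
from h import *
p=shot('wrist','w4');q=shot('side','s4');r=shot('scene','c4')
cv2.imwrite('pics/s4z.png',np.hstack([cv2.resize(q['img'][160:320,200:420],(400,291)),cv2.resize(r['img'][100:240,290:480],(395,291))]))
E
```

```text
(no output)
```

View pics/w4.png

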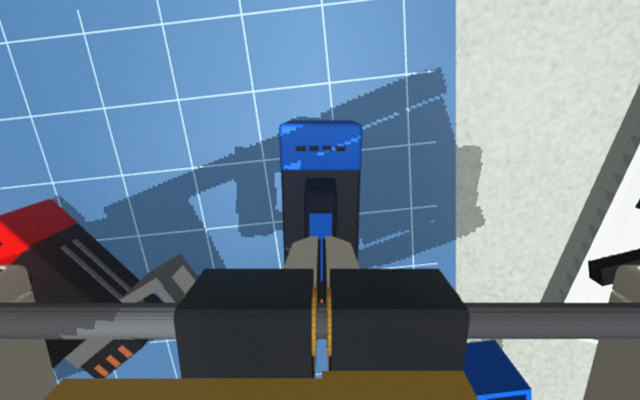

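View pics/s4z.png

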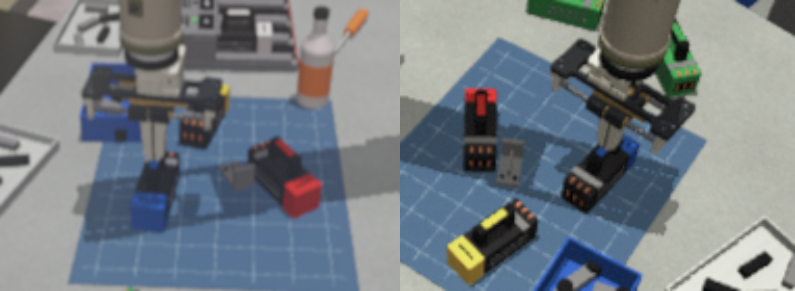

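```bash
python3 - <<'E'
from h import *
p=shot('wrist','w5');pickle.dump(p,open('w5.pkl','wb'))
st=robot.read_state()
print('tcp proj',proj(p,st['tool_pos']),'grip',proj(p,st['tool_pos']+[0,0,.019]))
for r,z in [(122,.05),(170,.05),(180,.085),(213,.085),(240,.085)]: print(r,z,atz(p,320,r,z).round(4))
b=pickle.load(open('w3.pkl','rb'))
for r,z in [(109,.05),(134,.05),(142,.085),(152,.085),(199,.085),(209,.05),(220,.0)]: print('w3',r,z,atz(b,324,r,z).round(4))
for t in ['blue_grip','blue_nose']: print(t,[(np.array(x['position'])*[400,640],x['score']) for x in robot.pinpoint(t,p)[:3]])
q=shot('side','s5');cv2.imwrite('pics/s5z.png',cv2.resize(q['img'][210:310,230:330],None,fx=6,fy=6,interpolation=cv2.INTER_CUBIC))
E
```

```text
tcp proj (np.float64(320.9816771726966), np.float64(230.9563200313019)) grip (np.float64(320.98763587996257), np.float64(242.83807811067905))
122 0.05 [0.6023 0.4232 0.05  ]
170 0.05 [0.6044 0.3943 0.05  ]
180 0.085 [0.6044 0.3955 0.085 ]
213 0.085 [0.6057 0.3775 0.085 ]
240 0.085 [0.6069 0.3621 0.085 ]
w3 109 0.05 [0.6037 0.4219 0.05  ]
w3 134 0.05 [0.6058 0.3952 0.05  ]
w3 142 0.085 [0.6061 0.39   0.085 ]
w3 152 0.085 [0.6069 0.3798 0.085 ]
w3 199 0.085 [0.6107 0.33   0.085 ]
w3 209 0.05 [0.6124 0.3082 0.05  ]
w3 220 0.0 [0.6149 0.2773 0.    ]
blue_grip [(array([244.6  , 319.104]), 0.72)]
blue_nose [(array([291.32 , 319.808]), 0.68)]
```

View pics/s5z.png

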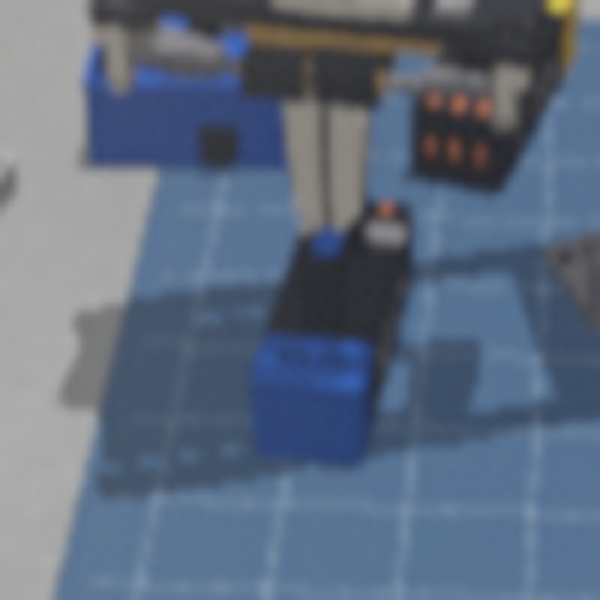

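```bash
python3 - <<'E'
from h import *
p=pickle.load(open('w5.pkl','rb'))
a=cv2.resize(p['img'][110:310,240:400],None,fx=3,fy=3,interpolation=cv2.INTER_CUBIC)
cv2.imwrite('pics/w5z.png',a)
st=robot.read_state();print(st)
for n in('side','scene'):
    q=robot.read_camera(n)
    for dz in (0,.019,.025,.04): print(n,dz,np.round(proj(q,st['tool_pos']+[0,0,dz]),1))
    im=q['img'];u,v=map(int,proj(q,st['tool_pos']))
    cv2.imwrite('pics/%s6z.png'%n,cv2.resize(im[v-45:v+45,u-45:u+45],None,fx=6,fy=6,interpolation=cv2.INTER_NEAREST))
E
```

```text
{'t': 8.9333, 'q': array([4.59596072e-01, 4.93430368e-01, 1.28633888e+00, 2.27081543e-06,
       1.36182456e+00, 3.84706968e-01]), 'dq': array([ 0.00020854, -0.00102844, -0.00102939, -0.00046878, -0.00010648,
       -0.00035569]), 'joint_torque': array([ 4.22007979e-04, -7.19794536e+01, -4.73385179e+01,  7.65523338e-02,
       -1.45887487e-02, -6.36950836e-05]), 'tool_pos': array([0.60770184, 0.35790856, 0.05974865]), 'orientation': array([-3.13938898e+00, -1.17607244e-01,  3.07374379e-06]), 'force': array([0.71909535, 0.23703505, 0.11767003]), 'wrist_torque': array([-0.06058816, -0.11206032, -0.01878838]), 'opening': 0.00046259770620455764}
side 0 [284.5 254.5]
side 0.019 [284.4 249.1]
side 0.025 [284.3 247.4]
side 0.04 [284.2 243. ]
scene 0 [387.1 175. ]
scene 0.019 [388.1 171.3]
scene 0.025 [388.4 170.1]
scene 0.04 [389.1 167. ]
```

View pics/w5z.png

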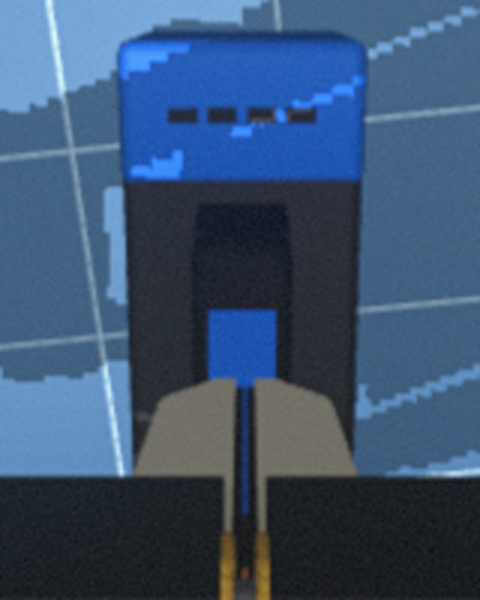

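View pics/scene6z.png

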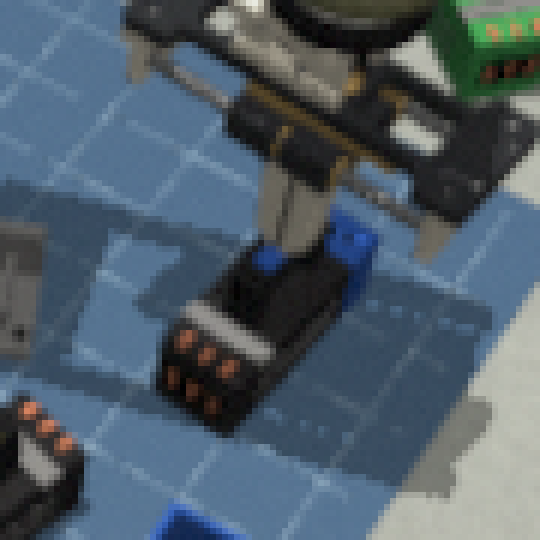

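Request:
jog_arm(commands=[1,0,0,-0.01,0,1,0,0,-0.02,0,1,0,0,-0.02,0,1,0,0,0,0])

```text
t: 9.37
tool_pos: [0.6104, 0.3593, 0.1161]
orientation: [-3.136, -0.118, -0.011]
force: [0.6, 0.1, 1.4]
opening: 0.0003
```

```bash
python3 - <<'E'
from h import *
p=shot('wrist','w7');q=shot('side','s7');r=shot('scene','c7')
st=robot.read_state();print(st['tool_pos'],st['force'],st['opening'])
L=[p['img'][110:310,220:420]]
for c in (q,r):
    u,v=map(int,proj(c,[.609,.358,.08])); print(proj(c,st['tool_pos']),u,v); L.append(c['img'][v-50:v+30,u-40:u+40])
cv2.imwrite('pics/w7z.png',np.hstack([cv2.resize(x,(266,266),interpolation=cv2.INTER_CUBIC) for x in L]))
E
```

```text
[0.607911   0.35799656 0.11016411] [ 0.1205911   1.3956282  -0.43856182] 0.0006396434685746986
(np.float64(284.0178026217603), np.float64(239.97676307507362)) 283 248
(np.float64(389.7581153437483), np.float64(164.82385488787162)) 388 171
```

View pics/w7z.png

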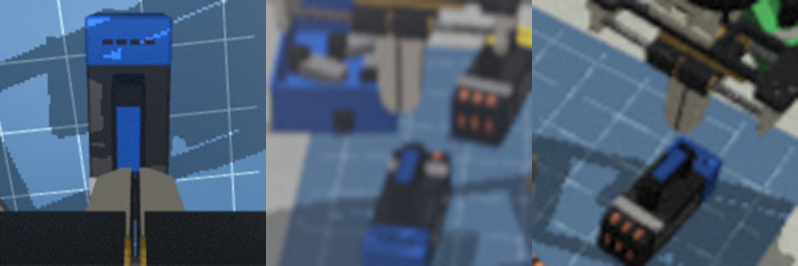

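```bash
python3 - <<'E'
from h import *
p=shot('wrist','w8')
st=robot.read_state();R=Ro.from_rotvec(st['orientation']).as_matrix()
for op in (0,.0465):
  for y in(-.0075,.0075):
    for dz in (0,-.01,-.02,-.025,-.03,-.04):
      print(op,y,dz,[np.round(proj(p,st['tool_pos']+R@[s*op,y,dz]),1) for s in(1,-1)])
E
```

```text
0 -0.0075 0 [array([319.9, 219.3]), array([319.9, 219.3])]
0 -0.0075 -0.01 [array([319.9, 224.8]), array([319.9, 224.8])]
0 -0.0075 -0.02 [array([319.9, 230.7]), array([319.9, 230.7])]
0 -0.0075 -0.025 [array([319.9, 234. ]), array([319.9, 234. ])]
0 -0.0075 -0.03 [array([319.9, 237.4]), array([319.9, 237.4])]
0 -0.0075 -0.04 [array([319.8, 244.7]), array([319.8, 244.7])]
0 0.0075 0 [array([320. , 241.9]), array([320. , 241.9])]
0 0.0075 -0.01 [array([320. , 248.3]), array([320. , 248.3])]
0 0.0075 -0.02 [array([319.9, 255.3]), array([319.9, 255.3])]
0 0.0075 -0.025 [array([319.9, 259.1]), array([319.9, 259.1])]
0 0.0075 -0.03 [array([319.9, 263.1]), array([319.9, 263.1])]
0 0.0075 -0.04 [array([319.9, 271.7]), array([319.9, 271.7])]
0.0465 -0.0075 0 [array([395. , 219.2]), array([244.8, 219.4])]
0.0465 -0.0075 -0.01 [array([398.6, 224.6]), array([241.1, 224.9])]
0.0465 -0.0075 -0.02 [array([402.6, 230.6]), array([237.1, 230.9])]
0.0465 -0.0075 -0.025 [array([404.7, 233.8]), array([234.9, 234.1])]
0.0465 -0.0075 -0.03 [array([407. , 237.2]), array([232.6, 237.5])]
0.0465 -0.0075 -0.04 [array([411.9, 244.6]), array([227.7, 244.9])]
0.0465 0.0075 0 [array([393.6, 241.8]), array([246.2, 242. ])]
0.0465 0.0075 -0.01 [array([397.1, 248.1]), array([242.7, 248.4])]
0.0465 0.0075 -0.02 [array([400.9, 255.2]), array([238.9, 255.4])]
0.0465 0.0075 -0.025 [array([403. , 258.9]), array([236.8, 259.2])]
0.0465 0.0075 -0.03 [array([405.1, 262.9]), array([234.6, 263.2])]
0.0465 0.0075 -0.04 [array([409.8, 271.5]), array([229.9, 271.8])]
```

View pics/w8.png

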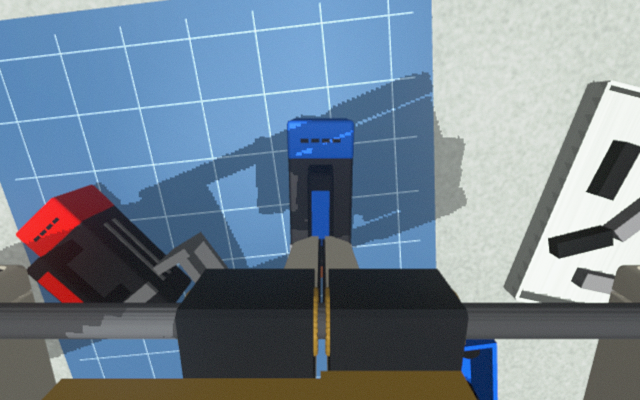

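Request:
jog_arm(commands=[0,0,0,0,0,0,0,0,0,0,0,0,0,0,0,0,0,0,0,0,0,0,0,0,0,0,0,0,0.02,0,0,0,0,0.02,0,0,0,0,0.012,0,0,0,0,0.01,0,0,0,0,0.006,0,0,0,0,0.004,0,0,0,0,0,0])

```text
t: 10.57
tool_pos: [0.6075, 0.3578, 0.0371]
orientation: [3.139, 0.118, -0.001]
force: [-0.8, 0.6, -0.3]
opening: 0.0466
```

```bash
python3 - <<'E'
from h import *
p=shot('wrist','w9');q=shot('side','s9');r=shot('scene','c9')
st=robot.read_state();print(st['tool_pos'],st['force'],st['opening'])
L=[p['img'][110:310,220:420]]
for c in (q,r):
    u,v=map(int,proj(c,[.609,.358,.08])); print(proj(c,st['tool_pos']),u,v); L.append(c['img'][v-50:v+30,u-40:u+40])
cv2.imwrite('pics/w9z.png',np.hstack([cv2.resize(x,(266,266),interpolation=cv2.INTER_CUBIC) for x in L]))
E
```

```text
[0.60841959 0.35828195 0.03894716] [ 1.04584666 -0.43861884  0.49039846] 0.04666155046516545
(np.float64(284.4218597356038), np.float64(260.2997087801957)) 283 248
(np.float64(386.3457546426766), np.float64(179.1176736689533)) 388 171
```

View pics/w9z.png

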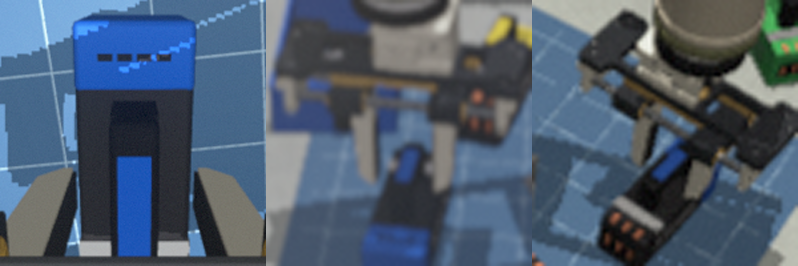

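Request:
jog_arm(commands=[0,0,0,0.004,0,1,0,0,0,0,1,0,0,0,0,1,0,0,0,0,1,0,0,0,0,1,0,0,0,0,1,0,0,0,0,1,0,0,0,0])

```text
t: 11.38
tool_pos: [0.6076, 0.3579, 0.0338]
orientation: [-3.139, -0.118, 0.0]
force: [-1.0, 0.0, 0.9]
opening: 0.0178
```

```bash
python3 -c "
from h import *
print(bay(-.045,.037)); plan(*bay(-.045,.037),.165,102.16)"
```

```text
(np.float64(0.5392356759151538), np.float64(-0.15754948147608186))
t 11.3833 pos [0.6076 0.3579 0.0338] toolx hdg 4.29 z [-1.e-04  0.e+00 -1.e+00] q [0.46 0.52 1.3  0.   1.32 0.38] F [-1.   0.   0.9] op 0.0178
turn 82.13 rows 11.7 | shift before turn [-0.1068  0.5089 -0.1312] after turn [ 0.4895  0.1755 -0.1312] rows 13.4
```

Request:
jog_arm(commands=[1,0,0,-0.02,0,1,0,0,-0.037,0,1,0,0,-0.037,0,1,0,0,-0.037,0,1,-0.0082,0.0391,0,0,1,-0.0082,0.0391,0,0,1,-0.0082,0.0391,0,0,1,-0.0082,0.0391,0,0,1,-0.0082,0.0391,0,0,1,-0.0082,0.0391,0,0,1,-0.0082,0.0391,0,0,1,-0.0082,0.0391,0,0,1,-0.0082,0.0391,0,0,1,-0.0082,0.0391,0,0,1,-0.0082,0.0391,0,0,1,-0.0082,0.0391,0,0,1,-0.0082,0.0391,0,0])

```text
t: 12.8
tool_pos: [0.5381, -0.1586, 0.1637]
orientation: [-3.139, -0.118, 0.002]
force: [1.3, 0.2, -5.9]
opening: 0.0179
```

Request:
jog_arm(commands=[1,0,0,0,-7,1,0,0,0,-7,1,0,0,0,-7,1,0,0,0,-7,1,0,0,0,-7,1,0,0,0,-7,1,0,0,0,-7,1,0,0,0,-7,1,0,0,0,-7,1,0,0,0,-7,1,0,0,0,-7,1,0,0,0,-7,1,0,0,0,-7,1,0,0,0,-7,1,0,0,0,0,1,0,0,0,0])

```text
t: 14.13
tool_pos: [0.5388, -0.1568, 0.1638]
orientation: [-1.975, -2.441, 0.001]
force: [0.0, 0.9, -5.4]
opening: 0.0176
```

```bash
python3 - <<'E'
from h import *
p=shot('wrist','w10');q=shot('scene','c10'); pickle.dump(p,open('w10.pkl','wb'))
plan(*bay(-.045,.037),.165,102.16)
E
```

```text
t 14.2333 pos [ 0.5391 -0.1568  0.1642] toolx hdg 102.06 z [-9.e-04  3.e-04 -1.e+00] q [-0.37  0.04  1.63 -0.    1.48 -2.16] F [-0.1 -0.2 -6.2] op 0.0177
turn -0.1 rows 0.0 | shift before turn [-0.0007  0.     -0.0008] after turn [-0.0007  0.     -0.0008] rows 0.0
```

View pics/w10.png

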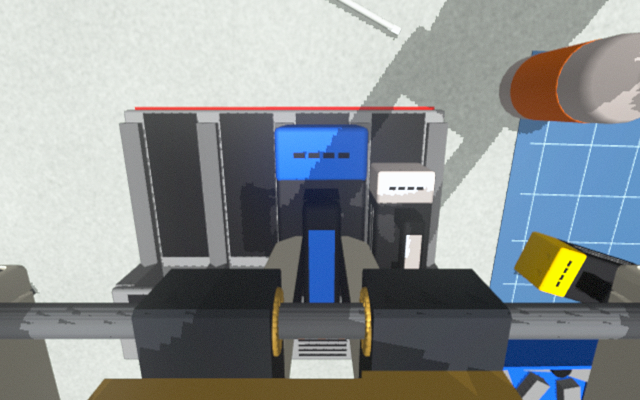

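View pics/c10.png

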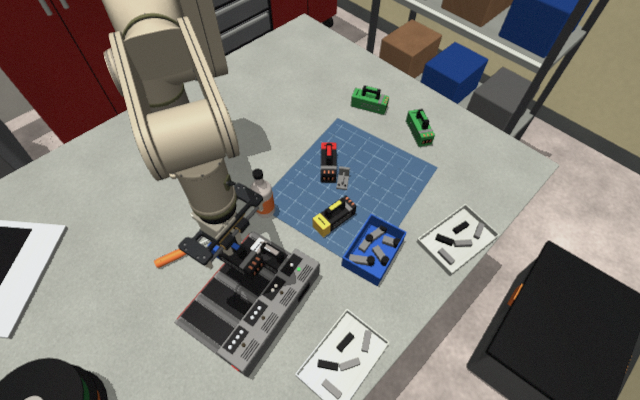

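```bash
python3 - <<'E'
from h import *
p=pickle.load(open('w10.pkl','rb')); im=p['img'].copy()
for y in(.111,.037,-.037,-.111):
    q=proj(p,[*bay(-.1175,y),.022]);q2=proj(p,[*bay(-.06,y),.022]);print(np.round(q,1),np.round(q2,1))
    for s in(-.028,.028):
        a=proj(p,[*bay(-.1175,y+s),.022]);b=proj(p,[*bay(.03,y+s),.022]); 
        cv2.line(im,*[tuple(int(16*k) for k in z) for z in(a,b)],(0,255,255),1,cv2.LINE_AA,4)
cv2.imwrite('pics/w10z.png',cv2.resize(im[90:280,110:460],None,fx=2.28,fy=2.28,interpolation=cv2.INTER_CUBIC))
E
```

```text
[396.7 108.8] [393.4 167.6]
[320.3 109. ] [320.4 167.8]
[243.8 109.2] [247.5 167.9]
[167.4 109.4] [174.5 168.1]
```

View pics/w10z.png

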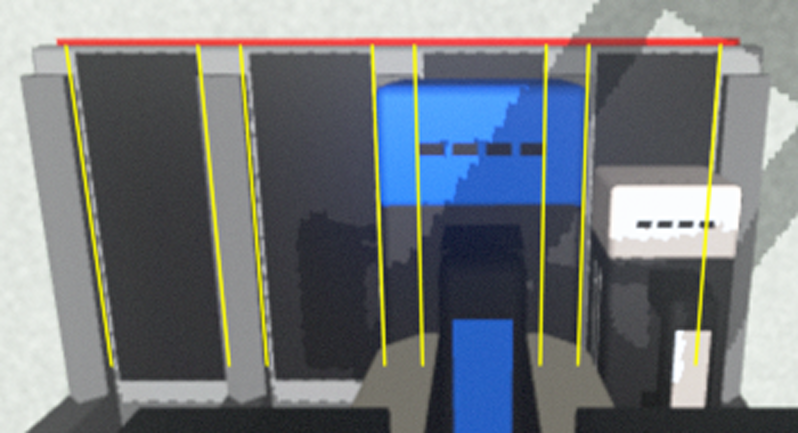

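Request:
jog_arm(commands=[1,0,0,0.03,0,1,0,0,0.03,0,1,0,0,0.02,0,1,0,0,0.01,0,1,0,0,0.008,0,1,0,0,0.004,0,1,0,0,0.003,0,1,0,0,0.002,0,1,0,0,0,0])

```text
t: 14.98
tool_pos: [0.5401, -0.1572, 0.0586]
orientation: [1.97, 2.445, 0.001]
force: [0.5, -0.2, -5.6]
opening: 0.0177
```

```bash
python3 - <<'E'
from h import *
p=shot('wrist','w11'); pickle.dump(p,open('w11.pkl','wb'))
plan(*bay(0,.037),.057,102.16)
E
```

```text
t 15.0333 pos [ 0.5402 -0.1572  0.0587] toolx hdg 102.28 z [ 1.5e-03 -5.0e-04 -1.0e+00] q [-0.37  0.13  1.73  0.    1.28 -2.16] F [ 0.4  0.2 -6.3] op 0.0173
turn 0.12 rows 0.0 | shift before turn [-0.0002  0.044   0.0018] after turn [-0.0002  0.044   0.0018] rows 1.1
```

View pics/w11.png

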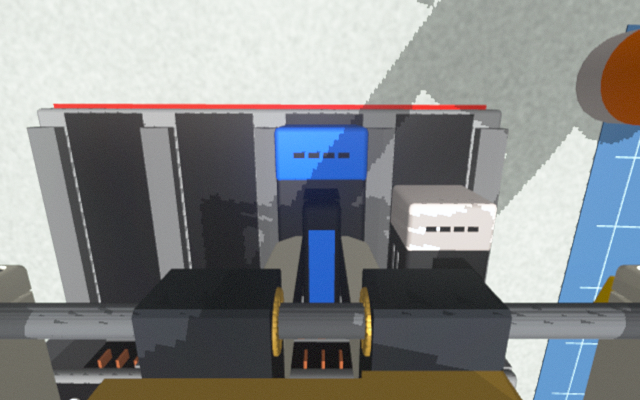

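Request:
jog_arm(commands=[1,0,0,0.0015,0,1,0,0.006,0,0,1,0,0.008,0,0,1,0,0.008,0,0,1,0,0.008,0,0,1,0,0.006,0,0,1,0,0.004,0,0,1,0,0.002,0,0,1,0,0,0,0])

```text
t: 15.78
tool_pos: [0.5811, -0.1479, 0.0563]
orientation: [1.97, 2.447, 0.0]
force: [-0.3, -0.4, -0.8]
opening: 0.0177
```

Request:
jog_arm(commands=[1,0,0.001,0,0,1,0,0.001,0,0,1,0,0.001,0,0,1,0,0,0,0])

```text
t: 16.12
tool_pos: [0.583, -0.1474, 0.0561]
orientation: [-1.971, -2.446, 0.001]
force: [-3.0, -0.4, -3.1]
opening: 0.0174
```

Request:
jog_arm(commands=[1,0,0.001,0,0,1,0,0.001,0,0,1,0,0,0,0])

```text
t: 16.37
tool_pos: [0.5831, -0.1472, 0.056]
orientation: [-1.969, -2.443, 0.005]
force: [-13.7, -0.9, 3.3]
opening: 0.0174
```

Request:
jog_arm(commands=[1,0,0.001,0,0,1,0,0.001,0,0,1,0,0,0,0])

```text
t: 16.62
tool_pos: [0.583, -0.1471, 0.056]
orientation: [-1.967, -2.441, 0.009]
force: [-23.3, -2.0, 11.6]
opening: 0.0176
```

Request:
jog_arm(commands=[1,0,-0.002,0,0,0,0,0,0,0,0,0,0,0,0,0,0,0,0,0,0,0,0,0,0,0,0,0,-0.03,0,0,0,0,-0.04,0,0,0,0,-0.04,0,0,0,0,0,0])

```text
t: 17.37
tool_pos: [0.5906, -0.1485, 0.1769]
orientation: [1.962, 2.436, 0.008]
force: [1.6, 0.4, 1.4]
opening: 0.0464
```

```bash
python3 - <<'E'
from h import *
p=shot('wrist','w12'); pickle.dump(p,open('w12.pkl','wb'))
plan(.575,.148,.155,-9)
E
```

```text
t 17.4167 pos [ 0.5896 -0.1482  0.1733] toolx hdg 102.3 z [ 0.0112 -0.0037 -0.9999] q [-0.33  0.15  1.5   0.    1.49 -2.12] F [ 0.2 -0.1 -0.1] op 0.0466
turn -68.7 rows 9.8 | shift before turn [0.2926 0.0487 0.017 ] after turn [0.0609 0.2903 0.017 ] rows 7.4
```

View pics/w12.png

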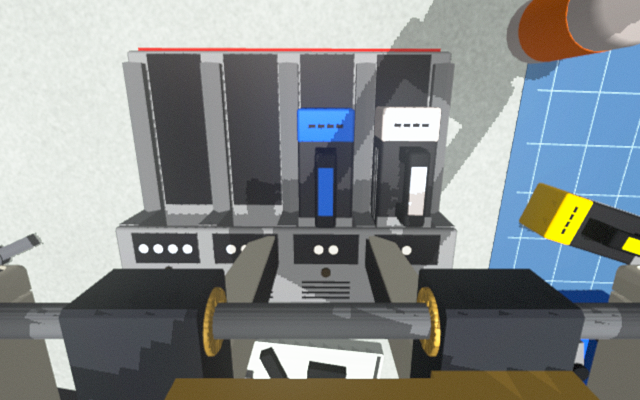

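```bash
python3 - <<'E'
from h import *
p=pickle.load(open('w2.pkl','rb'))
g=lambda a,b,z:atz(p,220+a/2.6,40+b/2.6,z)
def hd(a,b): return round(np.degrees(np.arctan2(*(b-a)[1::-1])),1)
# yellow: inlay corners rear-> front
print('Y inlay',g(545,335,.085),g(472,303,.085),hd(g(545,335,.085),g(472,303,.085)))
print('Y edge', hd(g(569,388,.05),g(363,290,.05)), hd(g(608,310,.05),g(395,218,.05)), g(569,388,.05),g(608,310,.05))
print('R inlay',hd(g(150,521,.085),g(216,494,.085)),(g(150,521,.085)+g(216,494,.085))/2)
print('R edge',hd(g(115,562,.05),g(297,477,.05)),g(115,562,.05),g(78,496,.05))
E
```

```text
Y inlay [0.57569714 0.12744757 0.085     ] [0.58000783 0.1705923  0.085     ] 84.3
Y edge 82.3 84.9 [0.54835325 0.08951957 0.05      ] [0.59710949 0.08609785 0.05      ]
R inlay -49.2 [0.42391602 0.28400079 0.085     ]
R edge -46.2 [0.3629341  0.31308144 0.05      ] [0.39807249 0.34537854 0.05      ]
```

Request:
jog_arm(commands=[0,0.0366,0.0061,-0.004,0,0,0.0366,0.0061,-0.004,0,0,0.0366,0.0061,-0.004,0,0,0.0366,0.0061,-0.004,0,0,0.0366,0.0061,-0.004,0,0,0.0366,0.0061,-0.004,0,0,0.0366,0.0061,-0.004,0,0,0.0366,0.0061,-0.004,0])

```text
t: 18.08
tool_pos: [0.5702, 0.1515, 0.1977]
orientation: [-1.97, -2.446, 0.0]
force: [-0.4, 0.4, 0.0]
opening: 0.0463
```

Request:
jog_arm(commands=[0,0,0,0,7.16,0,0,0,0,7.16,0,0,0,0,7.16,0,0,0,0,7.16,0,0,0,0,7.16,0,0,0,0,7.16,0,0,0,0,7.16,0,0,0,0,7.16,0,0,0,0,7.16,0,0,0,0,7.16,0,0,0,0,7.16,0,0,0,0,7.16,0,0,0,0,7.16,0,0,0,0,7.16,0,0,0,0,7.16,0,0,0,0,0,0,0,0,0,0,0,0,0,0,0])

```text
t: 19.58
tool_pos: [0.5706, 0.1496, 0.1978]
orientation: [-3.139, 0.133, 0.001]
force: [0.4, -0.7, 0.0]
opening: 0.0471
```

```bash
python3 - <<'E'
from h import *
p=shot('wrist','w13'); pickle.dump(p,open('w13.pkl','wb'))
for t,z in [('yellow_grip',.078),('yellow_nose',.025)]:
    for x in robot.pinpoint(t,p)[:3]:
        u,v=x['position'][1]*640,x['position'][0]*400; print(t,round(u,1),round(v,1),round(x['score'],2),atz(p,u,v,z).round(4))
        if 'grip' in t: print(tri([ray(p,u,v),ray(pickle.load(open('w2.pkl','rb')),414.1,163.9)]))
plan(.577,.149,.155,-5.5)
cv2.imwrite('pics/w13z.png',cv2.resize(p['img'][60:300,180:460],None,fx=2.5,fy=2.5,interpolation=cv2.INTER_CUBIC))
E
```

```text
yellow_grip 328.9 184.4 0.58 [0.5784 0.1514 0.078 ]
(array([0.57813813, 0.1602863 , 0.11665288]), [np.float64(0.00012703376528366882), np.float64(0.00012703376528348784)])
yellow_nose 328.9 113.1 0.98 [0.5847 0.2164 0.025 ]
yellow_nose 140.2 47.6 0.17 [0.4002 0.2964 0.025 ]
t 19.7333 pos [0.5707 0.1495 0.1981] toolx hdg -4.98 z [-1.e-04  0.e+00 -1.e+00] q [0.17 0.1  1.5  0.   1.54 0.26] F [-0.6  0.2  0.6] op 0.0465
turn 0.52 rows 0.1 | shift before turn [0.0063 0.     0.0431] after turn [ 0.0063 -0.0001  0.0431] rows 1.1
```

View pics/w13z.png

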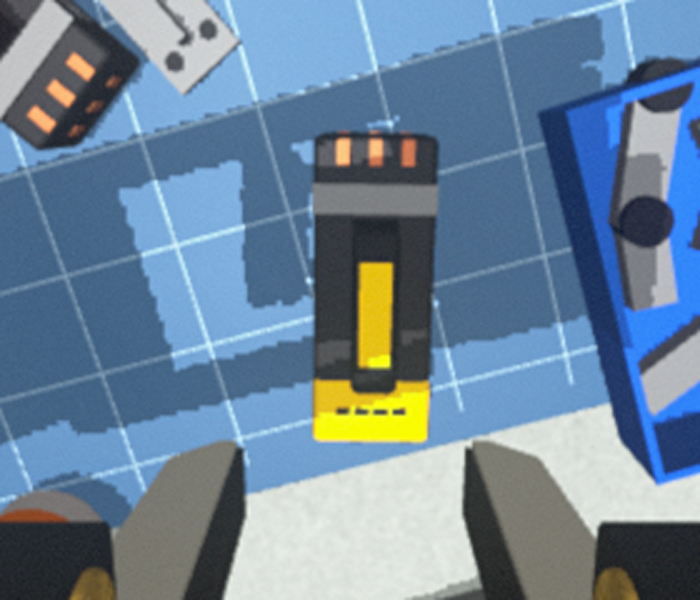

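```bash
python3 - <<'E'
from h import *
p=pickle.load(open('w13.pkl','rb'))
g=lambda a,b,z:atz(p,180+a/2.5,60+b/2.5,z).round(4)
print(g(371,440,.05),g(376,133,.05),g(375,262,.085),g(374,370,.085),(g(375,262,.085)+g(374,370,.085))/2)
E
```

```text
[0.5734 0.0875 0.05  ] [0.5857 0.2167 0.05  ] [0.5809 0.1714 0.085 ] [0.5772 0.1298 0.085 ] [0.57905 0.1506  0.085  ]
```

Request:
jog_arm(commands=[0,0.0081,-0.0022,0.025,0,0,0,0,0.025,0,0,0,0,0.025,0,0,0,0,0.025,0,0,0,0,0.025,0,0,0,0,0.02,0,0,0,0,0.013,0,0,0,0,0.006,0,0,0,0,0,0,1,0,0,0,0,1,0,0,0,0,1,0,0,0,0,1,0,0,0,0,1,0,0,0,0,1,0,0,0,0,1,0,0,0,0])

```text
t: 21.07
tool_pos: [0.5793, 0.1511, 0.0351]
orientation: [-3.138, 0.14, -0.001]
force: [-2.5, -0.0, 5.4]
opening: 0.0176
```

```bash
python3 - <<'E'
from h import *
print(bay(-.045,-.037))
plan(*bay(-.045,-.037),.165,-77.84)
E
```

```text
(np.float64(0.5548237880718012), np.float64(-0.2298890333090299))
t 21.0667 pos [0.5793 0.1511 0.0351] toolx hdg -5.11 z [ 8.e-04  2.e-04 -1.e+00] q [0.17 0.25 1.64 0.   1.25 0.26] F [-2.5 -0.   5.4] op 0.0176
turn 72.73 rows 10.4 | shift before turn [ 0.0096  0.3816 -0.13  ] after turn [ 0.3673  0.1041 -0.13  ] rows 10.1
```

Request:
jog_arm(commands=[1,0,0,-0.02,0,1,0,0,-0.037,0,1,0,0,-0.037,0,1,0,0,-0.037,0,1,0.0009,0.0382,0,0,1,0.001,0.0382,0,0,1,0.001,0.0382,0,0,1,0.001,0.0382,0,0,1,0.001,0.0382,0,0,1,0.001,0.0382,0,0,1,0.001,0.0382,0,0,1,0.001,0.0382,0,0,1,0.001,0.0382,0,0,1,0.001,0.0382,0,0])

```text
t: 22.23
tool_pos: [0.5535, -0.2318, 0.1638]
orientation: [-3.138, 0.14, 0.003]
force: [1.7, -0.4, -5.2]
opening: 0.0174
```

Request:
jog_arm(commands=[1,0,0,0,7.1,1,0,0,0,7.1,1,0,0,0,7.1,1,0,0,0,7.1,1,0,0,0,7.1,1,0,0,0,7.1,1,0,0,0,7.1,1,0,0,0,7.1,1,0,0,0,7.1,1,0,0,0,7.1,1,0,0,0,1.7,1,0,0,0,0,1,0,0,0,0])

```text
t: 23.32
tool_pos: [0.5541, -0.23, 0.164]
orientation: [2.446, -1.971, -0.003]
force: [-0.3, -0.3, -6.4]
opening: 0.0176
```

```bash
python3 - <<'E'
from h import *
p=shot('wrist','w14'); pickle.dump(p,open('w14.pkl','wb'))
plan(*bay(-.045,-.037),.165,-77.84)
im=p['img'].copy()
for y in(.111,.037,-.037,-.111):
    for s in(-.028,.028):
        a=proj(p,[*bay(-.1175,y+s),.022]);b=proj(p,[*bay(.03,y+s),.022]); 
        cv2.line(im,*[tuple(int(16*k) for k in z) for z in(a,b)],(0,255,255),1,cv2.LINE_AA,4)
cv2.imwrite('pics/w14z.png',cv2.resize(im[40:310,120:520],None,fx=2,fy=2,interpolation=cv2.INTER_CUBIC))
E
```

```text
t 23.3667 pos [ 0.5543 -0.2301  0.1643] toolx hdg -77.71 z [-1.4e-03  7.0e-04 -1.0e+00] q [-0.48  0.14  1.52 -0.    1.48  0.88] F [-0.2  0.7 -5.9] op 0.0177
turn 0.13 rows 0.0 | shift before turn [-0.0001 -0.0006 -0.0007] after turn [-0.0001 -0.0006 -0.0007] rows 0.0
```

View pics/w14z.png

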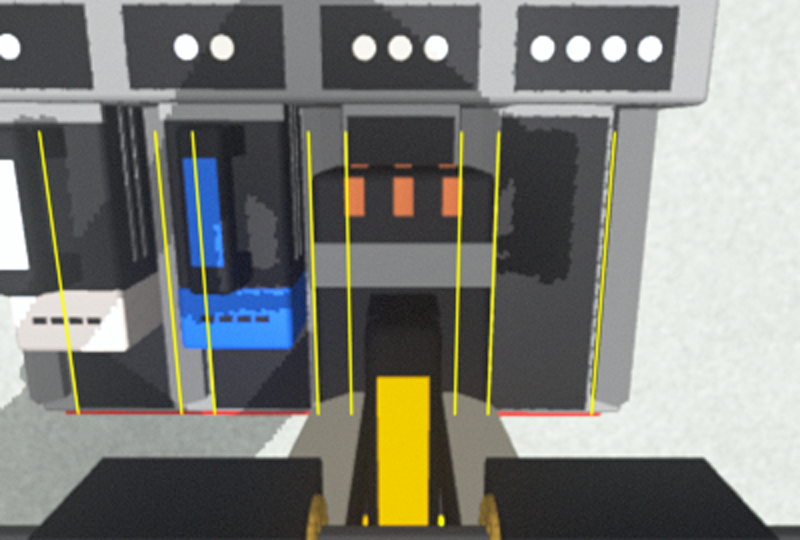

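Request:
jog_arm(commands=[1,0,0,0.03,0,1,0,0,0.03,0,1,0,0,0.02,0,1,0,0,0.01,0,1,0,0,0.008,0,1,0,0,0.004,0,1,0,0,0.003,0,1,0,0,0.001,0,1,0,0,0,0])

```text
t: 24.12
tool_pos: [0.5556, -0.2308, 0.0604]
orientation: [-2.445, 1.972, -0.003]
force: [0.7, -0.2, -6.2]
opening: 0.0171
```

```bash
python3 - <<'E'
from h import *
p=shot('wrist','w15'); pickle.dump(p,open('w15.pkl','wb'))
plan(*bay(0,-.037),.057,-77.84)
E
```

```text
t 24.1667 pos [ 0.5556 -0.2308  0.0605] toolx hdg -77.8 z [ 1.7e-03 -9.0e-04 -1.0e+00] q [-0.48  0.23  1.62  0.    1.29  0.88] F [ 0.1  0.6 -6.3] op 0.0176
turn 0.04 rows 0.0 | shift before turn [-0.001  -0.0444  0.0035] after turn [-0.001  -0.0444  0.0035] rows 1.1
```

View pics/w15.png

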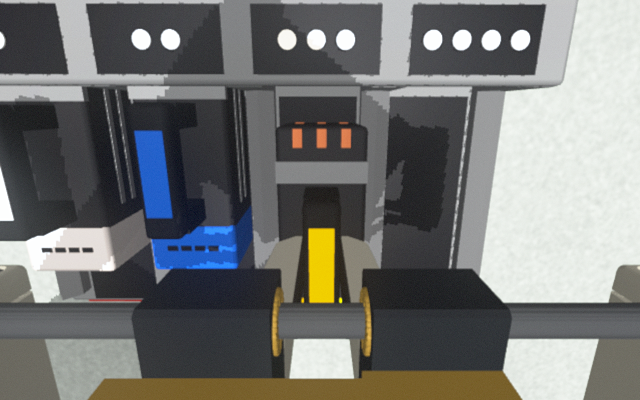

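Request:
jog_arm(commands=[1,0,0,0.003,0,1,0,-0.006,0,0,1,0,-0.008,0,0,1,0,-0.008,0,0,1,0,-0.008,0,0,1,0,-0.006,0,0,1,0,-0.004,0,0,1,0,-0.002,0,0,1,0,-0.001,0,0,1,0,-0.001,0,0,1,0,0,0,0])

```text
t: 25.08
tool_pos: [0.5985, -0.2216, 0.0573]
orientation: [2.445, -1.972, 0.002]
force: [-5.9, -1.3, 6.1]
opening: 0.0174
```

Request:
jog_arm(commands=[1,0,-0.001,0,0,1,0,-0.001,0,0,1,0,0,0,0])

```text
t: 25.33
tool_pos: [0.5988, -0.2215, 0.0574]
orientation: [2.443, -1.972, -0.002]
force: [-14.6, -1.0, 11.4]
opening: 0.0179
```

Request:
jog_arm(commands=[1,0,-0.001,0,0,1,0,-0.001,0,0,1,0,0,0,0])

```text
t: 25.58
tool_pos: [0.5989, -0.2214, 0.0574]
orientation: [2.441, -1.971, -0.006]
force: [-24.1, -2.1, 16.8]
opening: 0.0176
```

Request:
jog_arm(commands=[1,0,0.002,0,0,0,0,0,0,0,0,0,0,0,0,0,0,0,0,0,0,0,0,0,0,0,0,0,-0.03,0,0,0,0,-0.04,0,0,0,0,-0.04,0,0,0,0,-0.03,0,0,0,0,0,0])

```text
t: 26.42
tool_pos: [0.604, -0.2222, 0.2058]
orientation: [-2.442, 1.97, -0.02]
force: [1.6, -0.7, 1.4]
opening: 0.0466
```

```bash
python3 - <<'E'
from h import *
p=shot('wrist','w16'); pickle.dump(p,open('w16.pkl','wb'))
plan(.424,.284,.2,43)
E
```

```text
t 26.4667 pos [ 0.6029 -0.2217  0.202 ] toolx hdg -77.79 z [ 0.0088 -0.0038 -1.    ] q [-0.43  0.23  1.35  0.    1.55  0.93] F [-0.   0.1 -0.6] op 0.0462
turn 59.21 rows 8.5 | shift before turn [-0.5321  0.0679 -0.0015] after turn [-0.214   0.4919 -0.0015] rows 13.4
```

View pics/w16.png

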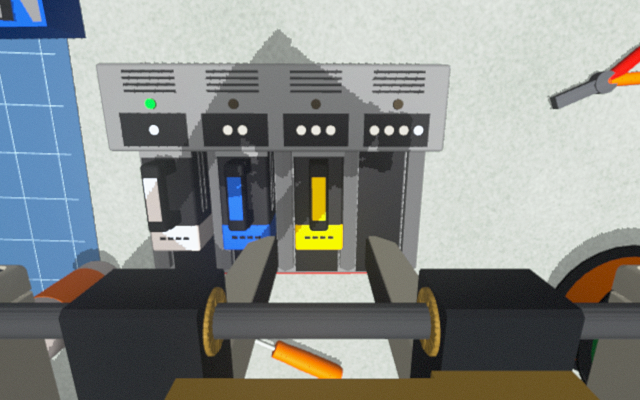

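Request:
jog_arm(commands=[0,-0.038,0.0049,0,0,0,-0.038,0.0049,0,0,0,-0.038,0.0049,0,0,0,-0.038,0.0049,0,0,0,-0.038,0.0049,0,0,0,-0.038,0.0049,0,0,0,-0.038,0.0049,0,0,0,-0.038,0.0049,0,0,0,-0.038,0.0049,0,0,0,-0.038,0.0049,0,0,0,-0.038,0.0049,0,0,0,-0.038,0.0049,0,0,0,-0.038,0.0049,0,0,0,-0.038,0.0049,0,0])

```text
t: 27.63
tool_pos: [0.4188, 0.2864, 0.1948]
orientation: [2.444, -1.972, -0.001]
force: [0.2, 0.3, -0.1]
opening: 0.0466
```

Request:
jog_arm(commands=[0,0,0,0,-7.1,0,0,0,0,-7.1,0,0,0,0,-7.1,0,0,0,0,-7.1,0,0,0,0,-7.1,0,0,0,0,-7.1,0,0,0,0,-7.1,0,0,0,0,-7.1,0,0,0,0,-7.1,0,0,0,0,-7.1,0,0,0,0,-7.1,0,0,0,0,-7.1,0,0,0,0,-7.1,0,0,0,0,-7.1,0,0,0,0,-7.1,0,0,0,0,-7.1,0,0,0,0,-7.1,0,0,0,0,0,0,0,0,0,0])

```text
t: 29.22
tool_pos: [0.4199, 0.2847, 0.195]
orientation: [2.926, 1.143, -0.003]
force: [0.3, -0.3, 0.3]
opening: 0.0463
```

```bash
python3 - <<'E'
from h import *
p=shot('wrist','w17'); pickle.dump(p,open('w17.pkl','wb'))
for t,z in [('red_grip',.078),('red_nose',.025)]:
    for x in robot.pinpoint(t,p)[:3]:
        u,v=x['position'][1]*640,x['position'][0]*400; print(t,round(u,1),round(v,1),round(x['score'],2),atz(p,u,v,z).round(4))
plan(.424,.284,.2,43)
cv2.imwrite('pics/w17z.png',cv2.resize(p['img'][60:300,180:460],None,fx=2.5,fy=2.5,interpolation=cv2.INTER_CUBIC))
E
```

```text
red_grip 324.1 189.6 0.65 [0.4233 0.285  0.078 ]
red_nose 324.9 232.6 0.7 [0.4678 0.2388 0.025 ]
t 29.3667 pos [0.4202 0.2849 0.1957] toolx hdg 42.71 z [-6.e-04 -2.e-04 -1.e+00] q [ 0.49 -0.12  1.73  0.    1.54 -0.25] F [ 0.1  0.9 -0.5] op 0.0468
turn -0.29 rows 0.0 | shift before turn [ 0.0022  0.0032 -0.0043] after turn [ 0.0022  0.0032 -0.0043] rows 0.1
```

View pics/w17z.png

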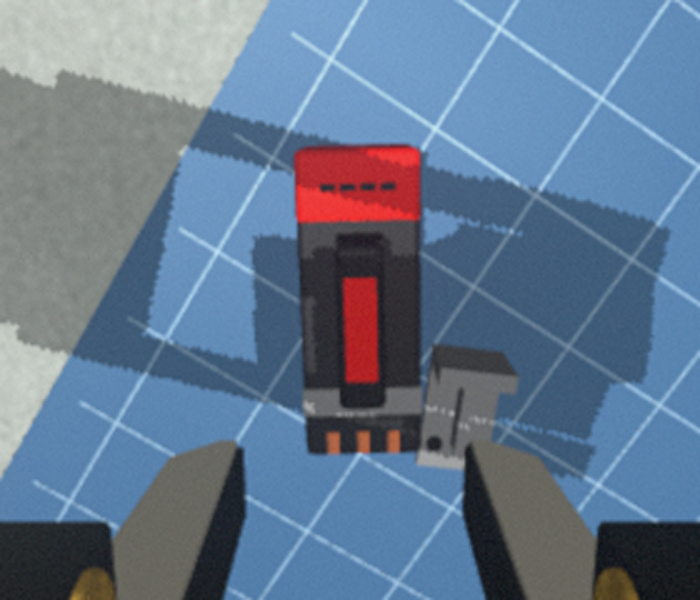

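```bash
python3 - <<'E'
from h import *
p=pickle.load(open('w17.pkl','rb'))
g=lambda a,b,z:atz(p,180+a/2.5,60+b/2.5,z)
a,b=g(358,148,.05),g(363,450,.05); print(a,b,(a+b)/2,np.linalg.norm(a-b),np.degrees(np.arctan2(*(b-a)[1::-1])))
c,d=g(361,277,.085),g(361,383,.085); print((c+d)/2,np.degrees(np.arctan2(*(d-c)[1::-1])))
plan(.4236,.2855,.034,43.2)
E
```

```text
[0.37895885 0.33186256 0.05      ] [0.46719926 0.23953839 0.05      ] [0.42307906 0.28570047 0.05      ] 0.12771108759644687 -46.295616202458305
[0.42409862 0.28440692 0.085     ] -47.216084441556426
t 29.3667 pos [0.4202 0.2849 0.1957] toolx hdg 42.71 z [-6.e-04 -2.e-04 -1.e+00] q [ 0.49 -0.12  1.73  0.    1.54 -0.25] F [ 0.1  0.9 -0.5] op 0.0468
turn -0.49 rows 0.1 | shift before turn [0.0031 0.0019 0.1617] after turn [0.003  0.0019 0.1617] rows 4.0
```

Request:
jog_arm(commands=[0,0.003,0.0019,0.025,-0.6,0,0,0,0.025,0,0,0,0,0.025,0,0,0,0,0.025,0,0,0,0,0.025,0,0,0,0,0.018,0,0,0,0,0.012,0,0,0,0,0.006,0,0,0,0,0,0,1,0,0,0,0,1,0,0,0,0,1,0,0,0,0,1,0,0,0,0,1,0,0,0,0,1,0,0,0,0,1,0,0,0,0])

```text
t: 30.7
tool_pos: [0.4241, 0.2856, 0.036]
orientation: [2.918, 1.164, 0.001]
force: [-3.5, -2.3, 5.8]
opening: 0.0178
```

```bash
python3 - <<'E'
from h import *
print(bay(-.045,-.111))
plan(*bay(-.045,-.111),.165,102.16)
E
```

```text
(np.float64(0.5704119002284487), np.float64(-0.302228585141978))
t 30.7 pos [0.4241 0.2856 0.036 ] toolx hdg 43.49 z [ 5.e-04  1.e-04 -1.e+00] q [ 0.49  0.02  1.89 -0.    1.23 -0.27] F [-3.5 -2.3  5.8] op 0.0178
turn -58.67 rows 8.4 | shift before turn [-0.2984  0.5271 -0.129 ] after turn [-0.6054  0.0193 -0.129 ] rows 15.5
```

Request:
jog_arm(commands=[1,0,0,-0.015,0,1,0,0,-0.03,0,1,0,0,-0.04,0,1,0,0,-0.04,0,1,0,0,-0.005,0,1,0.0099,0.039,0,0,1,0.0099,0.039,0,0,1,0.0099,0.039,0,0,1,0.0099,0.039,0,0])

```text
t: 31.45
tool_pos: [0.5603, 0.1984, 0.1632]
orientation: [-2.917, -1.165, 0.004]
force: [0.5, 1.0, -5.4]
opening: 0.0177
```

Request:
jog_arm(commands=[1,-0.026,0.0286,0,0,1,-0.026,0.0286,0,0,1,-0.026,0.0286,0,0,1,-0.026,0.0286,0,0,1,-0.026,0.0286,0,0,1,-0.026,0.0286,0,0,1,-0.026,0.0286,0,0,1,-0.026,0.0286,0,0,1,-0.026,0.0286,0,0,1,-0.026,0.0286,0,0,1,-0.026,0.0286,0,0,1,-0.026,0.0286,0,0,1,-0.026,0.0286,0,0])

```text
t: 32.53
tool_pos: [0.5694, -0.3041, 0.1626]
orientation: [-2.916, -1.163, 0.003]
force: [1.6, 0.7, -6.2]
opening: 0.018
```

Request:
jog_arm(commands=[1,0,0,0,-7,1,0,0,0,-7,1,0,0,0,-7,1,0,0,0,-7,1,0,0,0,-7,1,0,0,0,-7,1,0,0,0,-7,1,0,0,0,-7,1,0,0,0,-2.7,1,0,0,0,0,1,0,0,0,0])

```text
t: 33.45
tool_pos: [0.5699, -0.3022, 0.1632]
orientation: [-1.974, -2.441, 0.0]
force: [0.1, 0.6, -5.1]
opening: 0.0178
```

```bash
python3 - <<'E'
from h import *
p=shot('wrist','w18'); pickle.dump(p,open('w18.pkl','wb'))
plan(*bay(-.045,-.111),.165,102.16)
im=p['img'].copy()
for y in(.111,.037,-.037,-.111):
    for s in(-.028,.028):
        a=proj(p,[*bay(-.1175,y+s),.022]);b=proj(p,[*bay(.03,y+s),.022]); 
        cv2.line(im,*[tuple(int(16*k) for k in z) for z in(a,b)],(0,255,255),1,cv2.LINE_AA,4)
cv2.imwrite('pics/w18z.png',cv2.resize(im[60:310,200:600],None,fx=2,fy=2,interpolation=cv2.INTER_CUBIC))
E
```

```text
t 33.5 pos [ 0.57   -0.3024  0.1636] toolx hdg 102.06 z [-0.0019  0.0012 -1.    ] q [-0.57  0.27  1.38  0.    1.5  -2.35] F [ 0.1  0.2 -6.6] op 0.0174
turn -0.1 rows 0.0 | shift before turn [ 0.      0.0004 -0.0014] after turn [ 0.      0.0004 -0.0014] rows 0.0
```

View pics/w18z.png

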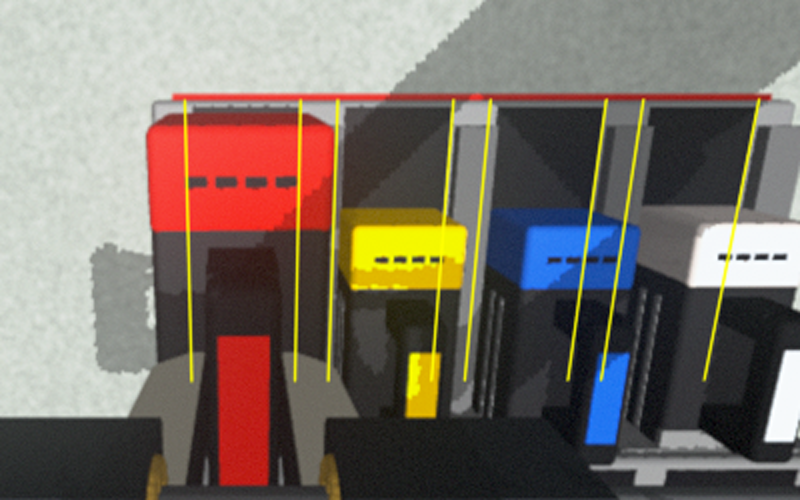

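Request:
jog_arm(commands=[1,0.0007,0,0.03,0,1,0,0,0.03,0,1,0,0,0.02,0,1,0,0,0.01,0,1,0,0,0.008,0,1,0,0,0.004,0,1,0,0,0.002,0,1,0,0,0,0])

```text
t: 34.17
tool_pos: [0.5711, -0.3022, 0.0621]
orientation: [1.973, 2.444, 0.001]
force: [-0.5, 1.3, -6.4]
opening: 0.018
```

```bash
python3 - <<'E'
from h import *
p=shot('wrist','w19'); pickle.dump(p,open('w19.pkl','wb'))
plan(*bay(0,-.111),.058,102.16)
E
```

```text
t 34.2167 pos [ 0.5711 -0.3023  0.0624] toolx hdg 102.18 z [ 1.2e-03 -5.0e-04 -1.0e+00] q [-0.57  0.34  1.48  0.    1.32 -2.35] F [-0.2  0.3 -6.8] op 0.018
turn 0.02 rows 0.0 | shift before turn [0.0002 0.0443 0.0045] after turn [0.0002 0.0443 0.0045] rows 1.1
```

View pics/w19.png

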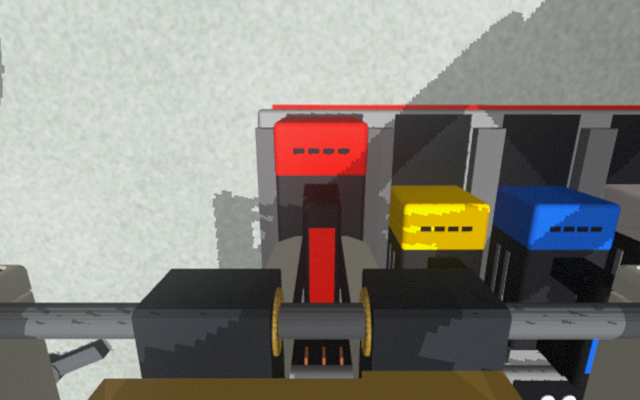

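Request:
jog_arm(commands=[1,0,0,0.002,0,1,0,0,0.002,0,1,0,0.006,0,0,1,0,0.008,0,0,1,0,0.008,0,0,1,0,0.008,0,0,1,0,0.006,0,0,1,0,0.004,0,0,1,0,0.002,0,0,1,0,0.001,0,0,1,0,0,0,0])

```text
t: 35.13
tool_pos: [0.6133, -0.2943, 0.0597]
orientation: [1.972, 2.442, -0.001]
force: [-5.4, 0.3, 4.1]
opening: 0.0177
```

Request:
jog_arm(commands=[1,0,0.001,0,0,1,0,0.001,0,0,1,0,0.001,0,0,1,0,0,0,0])

```text
t: 35.47
tool_pos: [0.6161, -0.2938, 0.0598]
orientation: [1.972, 2.442, -0.001]
force: [-7.2, -0.4, 3.8]
opening: 0.0179
```

Request:
jog_arm(commands=[1,0,0.001,0,0,1,0,0.001,0,0,1,0,0,0,0])

```text
t: 35.72
tool_pos: [0.6163, -0.2938, 0.0598]
orientation: [1.974, 2.444, -0.004]
force: [-15.7, -0.3, 8.8]
opening: 0.0173
```

Request:
jog_arm(commands=[1,0,0.001,0,0,1,0,0,0,0,1,0,-0.0018,0,0,0,0,0,0,0,0,0,0,0,0,0,0,0,0,0,0,0,0,0,0,0,0,0,-0.03,0,0,0,0,-0.04,0,0,0,0,-0.04,0,0,0,0,-0.04,0,0,0,0,0,0])

```text
t: 36.72
tool_pos: [0.621, -0.2943, 0.2193]
orientation: [1.963, 2.433, 0.004]
force: [1.4, -0.5, 3.1]
opening: 0.0465
```

```bash
python3 - <<'E'
from h import *
p=shot('wrist','w20'); pickle.dump(p,open('w20.pkl','wb'))
plan(*bay(-.03,-.037),.25)
E
```

```text
t 36.7667 pos [ 0.6201 -0.2938  0.2151] toolx hdg 102.21 z [ 0.0108 -0.0061 -0.9999] q [-0.52  0.34  1.19  0.    1.59 -2.3 ] F [-0.2  0.7  0.2] op 0.0463
turn 0 rows 0.0 | shift before turn [ 0.076  -0.035  -0.0358] after turn [ 0.076  -0.035  -0.0358] rows 2.3
```

View pics/w20.png

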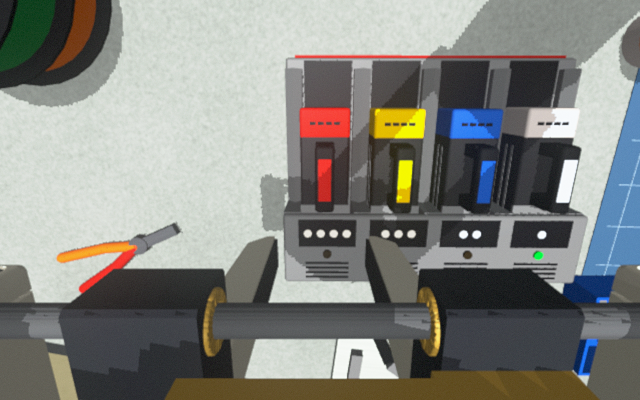

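Request:
jog_arm(commands=[0,0.026,-0.012,-0.02,0,0,0.026,-0.012,-0.02,0,0,0.026,-0.012,-0.02,0,0,0,0,0,0,0,0,0,0,0])

```text
t: 37.18
tool_pos: [0.5656, -0.2228, 0.2688]
orientation: [1.969, 2.444, 0.001]
force: [-0.9, -0.1, 0.0]
opening: 0.0464
```

```bash
python3 - <<'E'
from h import *
p=shot('wrist','w21'); pickle.dump(p,open('w21.pkl','wb'));shot('scene','c21')
cv2.imwrite('pics/w21z.png',cv2.resize(p['img'][50:250,180:480],None,fx=2.66,fy=2.66,interpolation=cv2.INTER_CUBIC))
E
```

```text
(no output)
```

View pics/w21z.png

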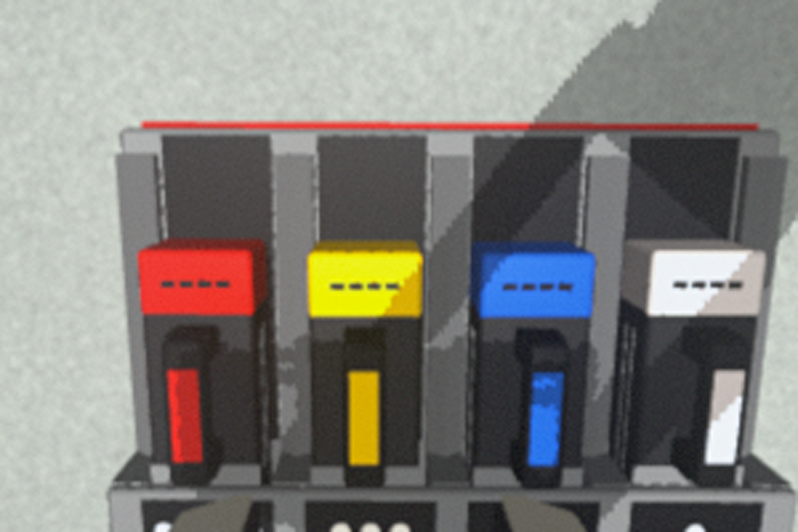

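View pics/c21.png

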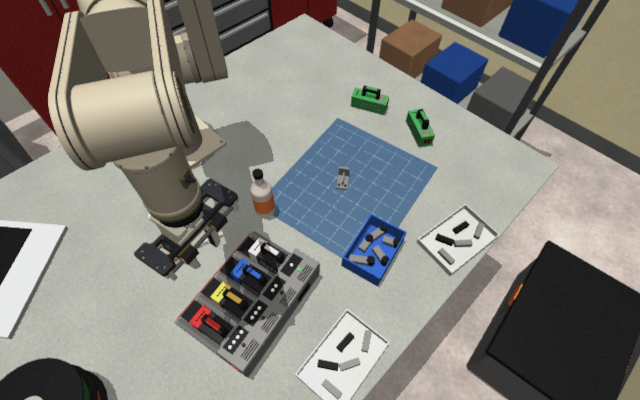

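```bash
python3 -c "
from h import *
st=robot.read_state();print(st['t'],st['force'],np.abs(st['dq']).max());print(robot.close_job())"
```

```text
37.2833 [ 0.15669255 -0.37381298 -0.8576098 ] 0.027578429595540806
the job is handed in; nothing more can be done
None
```

I docked blue in bay 2, then yellow in bay 3, then red in bay 4. Each went in terminal end first, was slid under the hood until it pressed on the stop with about 16–24 N, and was then let go. I handed the job in at 37.3 s of the 72 s allowed; no verdict is reported.

**Last checks:**
- In the last wrist picture all four packs stand upright between their ribs. Their cap and handle edges line up with the white pack's to about 1 mm.
- In the last scene picture the bottle, bin and bracket look unmoved. The arm hides the screwdriver there; I last saw it partly, during the yellow pack, and saw no shift.
- The gripper is open and above everything, with no force on it.

**What failed or disagreed:**
- My first grasp of blue closed on nothing. The real fingertips sit about 27 mm higher than the reported tool position, which the wrist, scene and side views all showed. I aimed that much lower for every grasp after that, and each one held the 18 mm handle bar.
- In the views from the open side, the charger position I had measured looked 1–2 mm off sideways. That is within the camera calibration.
- Red stopped 2 mm further in than I had calculated, and its tool height on the deck read 2 mm higher. In the picture it sits level with the other packs.
- One two-view height for yellow's handle came out wrong (117 mm instead of about 78 mm), so I did not use it.

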